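Hang the nesting chip trays on the hook

TASK

Put the three chip trays away on the hook: hang the large one first, then the medium one, then the small one, passing the bar through each tray's slot and setting it gently on the bar, so that each nests fully home in the one before and all hang straight. Push each tray along the bar until it lies flush against the back stop or the tray behind, and press it there firmly but gently, about 10 N and never over 25 N, before you go on to the next. Leave the other things on the bench where they are.

Things in the scene. Friction and masses are not known exactly. Their poses are not given: they have to be found in the camera images.
- hook_root (a point): Where the axis of the hook's round bar (10 dia) leaves the flat front face of the hook stand, 200 above the bench. x points back into the stand, y left, z up. The bar runs level 106 along -x, then its tip bends up: tip end 119 out, its top 19 above the axis. A hung tray's slot top rests on the bar: tab centre 37 above the axis. Nested trays lie 5 apart, 4 play all round between their walls.
- tray_large_tab (a point): Largest of three nesting steel chip trays, 116 wide (y) x 104 high x 27 deep (x), about 340 g; sizes in mm. This point: centre of its flat tab (28 wide in y, 48 high, 5 thick), which continues the back plate upwards; 128 above the underside, 2.5 before the back face. Slot in the back plate, 16 wide, 34 high: top edge 32 below this point. x points to the back, y left, z up. Grip the tab's side edges from above.
- tray_medium_tab (a point): Middle one of three nesting steel chip trays, 100 wide (y) x 96 high x 27 deep (x), about 270 g; sizes in mm. This point: centre of its flat tab (38 wide in y, 48 high, 5 thick), which continues the back plate upwards; 120 above the underside, 2.5 before the back face. Slot in the back plate, 16 wide, 34 high: top edge 32 below this point. x points to the back, y left, z up. Grip the tab's side edges from above.
- tray_small_tab (a point): Smallest of three nesting steel chip trays, 84 wide (y) x 88 high x 27 deep (x), about 210 g; sizes in mm. This point: centre of its flat tab (48 wide in y, 48 high, 5 thick), which continues the back plate upwards; 112 above the underside, 2.5 before the back face. Slot in the back plate, 16 wide, 34 high: top edge 32 below this point. x points to the back, y left, z up. Grip the tab's side edges from above.
- stand: Dark steel hook stand, fixed. Origin on the bench straight under point hook_root, same axes. Front face at x = 0: a board 140 wide from the bench to 9 above the bar's axis. Its feet reach 140 behind (+x). Sizes in mm.
- stop_slide: Slide of the adjustable back stop, fixed in the stand; origin 60 below hook_root, same axes. Its steel plate (8 thick, 120 wide, from 91 below to 9 above the bar's axis, with a tongue 14 wide up to 65 above, which backs the tabs) was clamped by hand: its flat front face is somewhere 13 to 39 in front (-x) of hook_root. This is not measured: feel for it with the large tray.
- tray_large: the large chip tray as a whole, standing on its lower wall, open face to its -x; origin at the centre of its underside (11 in front of the tab's mid-plane), axes as its tab's. Back plate 5 thick; side and bottom walls 4 thick reach 22 forward of it; no wall along the top (sizes in mm). Held lightly, it turns flat against what it is pressed on
- tray_medium: the medium chip tray as a whole, standing on its lower wall, open face to its -x; origin at the centre of its underside (11 in front of the tab's mid-plane), axes as its tab's. Back plate 5 thick; side and bottom walls 4 thick reach 22 forward of it; no wall along the top (sizes in mm). Held lightly, it turns flat against what it is pressed on
- tray_small: the small chip tray as a whole, standing on its lower wall, open face to its -x; origin at the centre of its underside (11 in front of the tab's mid-plane), axes as its tab's. Back plate 5 thick; side and bottom walls 4 thick reach 22 forward of it; no wall along the top (sizes in mm). Held lightly, it turns flat against what it is pressed on
- oil_can: green can, 60 dia x 130 tall (sizes in mm); a bystander, origin near its underside
- pin_cup: dark steel cup, 70 dia x 70 tall (sizes in mm); a bystander, origin near its underside
- gauge_block: plain steel block 60 x 50 x 35 (sizes in mm); a bystander, origin near its underside
- wrench: wrench lying flat (sizes in mm); a bystander, origin near its underside
- tape: round tape measure, 60 dia x 30 tall (sizes in mm); a bystander, origin near its underside
- brush: bench brush lying flat (sizes in mm); a bystander, origin near its underside
Mind the look-alikes: they are no part of the job. What is shaped like the tray_medium but brown or turquoise is not meant.

How it is judged:
On the way, in this order (a step that is already met when the one before it is completed fails the run):
1. the large tray hangs on the bar and is pressed flush against the back stop (over 4 N) (contact force between tray_large and stop_slide above 0.01 N and x of tray_large_tab in the frame of hook_root between -0.05 and -0.01 m and y of tray_large_tab in the frame of hook_root between -0.006 and 0.006 m and z of tray_large_tab in the frame of hook_root between 0.034 and 0.04 m and angle between the x axis of tray_large_tab and the x axis of hook_root, either way round below 0.06 rad and angle between tray_large_tab's own z axis and vertical below 0.08 rad and contact force between tray_large and stop_slide above 4 N), for 0.15 s.
2. the medium tray hangs on the bar and is pressed home in the large one (over 4 N) (contact force between tray_large and stop_slide above 0.01 N and x of tray_large_tab in the frame of hook_root between -0.05 and -0.01 m and y of tray_large_tab in the frame of hook_root between -0.006 and 0.006 m and z of tray_large_tab in the frame of hook_root between 0.034 and 0.04 m and angle between the x axis of each of tray_large_tab, tray_medium_tab and the x axis of hook_root, either way round below 0.06 rad and angle between each of tray_large_tab, tray_medium_tab's own z axis and vertical below 0.08 rad and x of tray_medium_tab in the frame of tray_large_tab between -0.0075 and -0.003 m and y of tray_medium_tab in the frame of hook_root between -0.006 and 0.006 m and z of tray_medium_tab in the frame of hook_root between 0.034 and 0.04 m and contact force between tray_medium and tray_large above 4 N), for 0.15 s.
3. the small tray hangs on the bar and is pressed home in the medium one (over 4 N) (contact force between tray_large and stop_slide above 0.01 N and x of tray_large_tab in the frame of hook_root between -0.05 and -0.01 m and y of tray_large_tab in the frame of hook_root between -0.006 and 0.006 m and z of tray_large_tab in the frame of hook_root between 0.034 and 0.04 m and angle between the x axis of each of tray_large_tab, tray_medium_tab, tray_small_tab and the x axis of hook_root, either way round below 0.06 rad and angle between each of tray_large_tab, tray_medium_tab, tray_small_tab's own z axis and vertical below 0.08 rad and x of tray_medium_tab in the frame of tray_large_tab between -0.0075 and -0.003 m and y of tray_medium_tab in the frame of hook_root between -0.006 and 0.006 m and z of tray_medium_tab in the frame of hook_root between 0.034 and 0.04 m and x of tray_small_tab in the frame of tray_medium_tab between -0.0075 and -0.003 m and y of tray_small_tab in the frame of hook_root between -0.006 and 0.006 m and z of tray_small_tab in the frame of hook_root between 0.034 and 0.04 m and contact force between tray_small and tray_medium above 4 N), for 0.15 s.
At the end, for the whole second after the job is handed in: All three trays hang still on the bar and are let go: the large one touching the back stop, each of the others with its tab flush with the tray behind within about 2 mm, slot tops on the bar within 3 mm, centred within 6 mm, back plates square to the bar within 0.06 rad, upright within 0.08 rad (contact force between tray_large and stop_slide above 0.01 N and x of tray_large_tab in the frame of hook_root between -0.05 and -0.01 m and y of tray_large_tab in the frame of hook_root between -0.006 and 0.006 m and z of tray_large_tab in the frame of hook_root between 0.034 and 0.04 m and angle between the x axis of each of tray_large_tab, tray_medium_tab, tray_small_tab and the x axis of hook_root, either way round below 0.06 rad and angle between each of tray_large_tab, tray_medium_tab, tray_small_tab's own z axis and vertical below 0.08 rad and x of tray_medium_tab in the frame of tray_large_tab between -0.0075 and -0.003 m and y of tray_medium_tab in the frame of hook_root between -0.006 and 0.006 m and z of tray_medium_tab in the frame of hook_root between 0.034 and 0.04 m and x of tray_small_tab in the frame of tray_medium_tab between -0.0075 and -0.003 m and y of tray_small_tab in the frame of hook_root between -0.006 and 0.006 m and z of tray_small_tab in the frame of hook_root between 0.034 and 0.04 m and linear speed of each of tray_large, tray_medium, tray_small below 0.02 m/s).
It fails at once if a tray rammed against the back stop or the tray behind with more than 25 N (contact force between any of tray_large, tray_medium, tray_small and stop_slide above 25 N or contact force between any of tray_medium, tray_small and tray_large above 25 N or contact force between tray_small and tray_medium above 25 N).
It fails at once if a tray dropped or forced onto the hook with more than 50 N (contact force between any of tray_large, tray_medium, tray_small and stand above 50 N).
It fails at once if the gripper or arm knocks the stand or its back stop with more than 25 N (contact force between any of the arm, the fingers and stand above 25 N or contact force between any of the arm, the fingers and stop_slide above 25 N).
It fails at once if a bystander moved by more than 40 mm (distance of any of oil_can, pin_cup, gauge_block, wrench, tape, brush from where it was at the start of the episode above 0.04 m).
It also fails if it takes over 72 s, if anything falls off the work surface, if the arm or the gripper's body presses on something with over 40 N, if the wrist force passes 120 N, or if a joint passes its speed limit or range.

ROBOT

A 6-joint arm with a two-finger parallel gripper is mounted at the origin on the work surface. World frame = base frame: x ahead of the robot, y to its left, z up, the work surface at z = 0. Lengths are in m, angles in rad, forces in N, time in s.
With the tool pointing down it reaches from about 0.375 to 0.9 m from the base axis. Payload 3.1 kg.
Tool frame: the origin (TCP) lies midway between the tips of the shut fingers; the grasp point (between the pads) lies robot.tcp_to_grasp behind it (robot.tcp_to_grasp is the distance from the TCP to the grasp point, in m); z points along the fingers, y is the direction in which the jaws open and shut (so a half turn about z gives the same grasp; the last joint's range is limited). The gripper opens to 87 mm and grips with 3 to 60 N. Pads are 19 mm wide; open, the fingers measure 117 mm over their backs; the gripper's body (75 mm by 190 mm) begins 51 mm behind the grasp point.
Start: joints at [1, 0.527, 1.433, -0, 1.181, -0.178], TCP at [0.239, 0.578, 0.223] pointing down, gripper open.
Joint ranges: [-3.08, 3.08], [-0.75, 2.2], [0.22, 2.44], [-1.43, 4.57], [0, 2.65], [-2.85, 2.85]. Speed limits (rad/s): [2.79, 2.79, 3.14, 3.14, 3.14, 3.14].

INTERFACE

Orientations are given as a unit quaternion [x, y, z, w].
In Python, from rig import robot, cams, nets gives the robot as it stands. The module is installed in compiled form; this text tells all that it offers.
- The arm moves only by the tool play_rows, never from a script. Its argument "commands" is a list of rows, each an object of numbers: "x", "y", "z": the shift along the tool's x, y, z in mm; "spin": the turn about the tool's z in rad. In form: [{"x": .., "y": .., "z": .., "spin": ..}, ...]. A call has 1 to 8 rows; each row shifts and turns the pose as measured when the row begins, along the tool's axes as they then stand; what a row does not reach is not made up. A row lasts 1/10 s, in which the tool goes at most 50 mm and 8.59 degrees, less where a joint would pass 70% of its speed; a pose out of reach is approached as far as the arm can. A call is refused whole if a number of a shift passes 50 or a number of a turn 0.15, either way. A call with a gripper value outside its range is refused whole. "grip" is the opening, from 0 (shut) to 1 (fully open), set as the call begins (left out, the last holds). The fingers move at their own pace and stop on an object; "newtons" is the grip in N (left out, the last holds). Time passes only in rows, so rows that do not move let the fingers close. It gives the time, the measured TCP pose, the force and the opening at its end, in the units of the state.
- robot.get_obs(): the state, without advancing time (a new reading comes with each control period).
- cams.camera(name): name is "scene" or "top" or "wrist"; returns a dict with "img" (384x512x3 uint8, red, green, blue), "fx", "fy", "cx", "cy" (pixels), "k1" (the pictures are not rectified: a ray, as slopes to the right and down, at radius r is drawn at 1 + k1 r^2 times it, then the intrinsics apply), "world_to_cam" (4x4, takes a point from world to camera coordinates); the wrist camera has in their place "mount" (4x4, takes a point from camera to tool coordinates, whose origin is the TCP and whose axes are the flange's). Camera axes: x right, y up, looking along -z (the intrinsics and any distortion apply to the point x, -y, -z); pixel columns grow to the right and rows downward; lengths in m; the calibration is good to about 2 mm. A picture is of the moment at which its call begins: read the wrist's pose just before it. There is no depth.
- robot.hand_in(): hands the job in, once; it reports no verdict.
Trained networks look in a picture, given as the dict that the camera call returned (one of the last four; its "shot" number tells which), for a name from the list of things; names that differ only in an ending like _2 or _b are one class to them, and where a whole thing is asked for, a point or a joint stands for the part that bears it (a point fixed in the world has none). Each returns a list of dicts, best first, with "conf" (0 to 1); they miss things now and then, are a little off and sometimes report something else, mostly with a low value. They report only what shows in the picture. A call takes as long as a camera call. They do not tell look-alikes from the thing itself.
- nets.outline_of(picture, name): "region" (384x512 bool, what is visible of it) and "pixel" ([column, row] in pixels, amid what is visible of it).
The state is a dict: "time": time; "q": joint angles; "joint_velocities": joint speeds; "joint_torque": joint torques, N m; "position": TCP position; "tool_rot": TCP orientation; "ft_force": force on the tool from outside, world axes, zero at the start; "moment": the same for the moment, N m; "grip_width": finger opening in m.
Only numpy, scipy, OpenCV 4.12 (cv2) and the standard library are available. Lean on these libraries where they do the work, as an engineer would, in place of code of your own. Each camera call takes 0.05 s, during which the arm holds its last target.

## Working session

There is one attempt and no reset: what is moved stays moved. The work goes in short steps, Python scripts to look and compute and a tool call to move; the robot and the scene stay as the last step left them, time stands still between calls to the robot, and variables do not carry over. Pictures are saved under pics/ and viewed, and the job is handed in when it is done.

Besides the shell and the picture viewer there is one more tool, called after "Request:" in YAML: its name, and indented under it one key for each argument. play_rows: Moves the arm, as the interface text tells. Its arguments: {"type":"object","properties":{"commands":{"type":"array"},"grip":{"type":"number"},"newtons":{"type":"number"}},"required":["commands"]}

```bash
mkdir -p pics; ls
cat > h.py <<'E'
import numpy as np, cv2
from rig import robot,cams,nets
from scipy.spatial.transform import Rotation as R
def shot(name,fn=None):
    o=robot.get_obs(); c=cams.camera(name)
    if name=='wrist':
        T=np.eye(4);T[:3,:3]=R.from_quat(o['tool_rot']).as_matrix();T[:3,3]=o['position']
        c['world_to_cam']=np.linalg.inv(T@c['mount'])
    if fn: cv2.imwrite('pics/'+fn,c['img'][:,:,::-1])
    return c
def proj(c,P):
    P=np.atleast_2d(P);p=(c['world_to_cam']@np.c_[P,np.ones(len(P))].T).T
    s=np.c_[p[:,0]/-p[:,2],-p[:,1]/-p[:,2]];r2=(s**2).sum(1,keepdims=True);s=s*(1+c['k1']*r2)
    return np.c_[s[:,0]*c['fx']+c['cx'],s[:,1]*c['fy']+c['cy']]
def ray(c,uv):
    d=np.array([(uv[0]-c['cx'])/c['fx'],(uv[1]-c['cy'])/c['fy']]);s=d.copy()
    for _ in range(30): s=d/(1+c['k1']*(s@s))
    M=np.linalg.inv(c['world_to_cam']);v=M[:3,:3]@np.array([s[0],-s[1],-1]);return M[:3,3],v
def onz(c,uv,z):
    o,v=ray(c,uv);return o+v*(z-o[2])/v[2]
E
python3 - <<'E'
from h import *
print(robot.get_obs(), robot.tcp_to_grasp)
for n in ['scene','top','wrist']:
    c=shot(n,n+'0.png'); print(n,c['fx'],c['cx'],c['cy'],c['k1'],np.round(np.linalg.inv(c['world_to_cam']),3).tolist())
    for k in ['tray_large','tray_medium','tray_small','tray_large_tab','tray_medium_tab','tray_small_tab','hook_root','stand','stop_slide']:
        try: print(k,[(round(d['conf'],2),np.round(d['pixel']).tolist(),int(d['region'].sum())) for d in nets.outline_of(c,k)][:5])
        except Exception as e: print(k,e)
E
```

```text
pics
{'time': 0.0, 'q': array([ 1.00049822e+00,  5.28449867e-01,  1.43392421e+00, -4.37478979e-05,
        1.18138726e+00, -1.78478909e-01]), 'joint_velocities': array([ 2.51111822e-04, -1.86443281e-03,  4.10992411e-04,  8.53411660e-04,
       -1.01485638e-03, -2.06857788e-06]), 'joint_torque': array([ 1.47246094e-03, -4.40042138e+01, -1.76592064e+01,  6.33905525e-02,
        5.80745330e-02, -1.77681654e-04]), 'position': array([0.23823272, 0.57700959, 0.22157468]), 'tool_rot': array([ 1.94650531e-01,  9.80872058e-01, -1.01662589e-03, -3.77720458e-04]), 'ft_force': array([ 0.28657855, -0.26542781, -0.25606913]), 'moment': array([ 0.03136393,  0.0457695 , -0.00374365]), 'grip_width': 0.0869801863809538} 0.0187
scene 464.7333434272084 256.5021788616217 193.13717271426552 -0.19205030199070927 [[0.784, -0.477, 0.398, 1.081], [0.621, 0.604, -0.499, -0.664], [-0.002, 0.638, 0.77, 1.246], [0.0, 0.0, 0.0, 1.0]]
tray_large [(0.73, [177.0, 325.0], 862), (0.49, [195.0, 244.0], 748)]
tray_medium [(0.9, [195.0, 242.0], 751), (0.87, [172.0, 223.0], 456), (0.8, [250.0, 262.0], 919)]
tray_small [(0.
[... 802 characters left out ...]
(0.64, [195.0, 193.0], 496)]
tray_large_tab [(0.57, [394.0, 180.0], 730)]
tray_medium_tab [(0.89, [315.0, 264.0], 318), (0.61, [319.0, 220.0], 521), (0.57, [308.0, 164.0], 409)]
tray_small_tab [(0.77, [192.0, 193.0], 505)]
hook_root [(0.95, [251.0, 127.0], 1348), (0.56, [393.0, 181.0], 796)]
stand [(0.62, [252.0, 130.0], 1282)]
stop_slide [(0.66, [248.0, 140.0], 522)]
wrist 305.284114784489 255.16033678679003 193.23180256090288 -0.016624113230038044 [[0.381, -0.893, -0.241, 0.172], [0.925, 0.368, 0.1, 0.605], [-0.0, -0.261, 0.965, 0.385], [0.0, 0.0, 0.0, 1.0]]
tray_large []
tray_medium []
tray_small []
tray_large_tab []
tray_medium_tab []
tray_small_tab []
hook_root []
stand []
stop_slide []
```

Run:
```python
import cv2
for n in['scene0','top0']:
    i=cv2.imread(f'pics/{n}.png')
    i=i[120:370,110:380] if n=='scene0' else i[90:300,160:430]
    cv2.imwrite(f'pics/{n}c.png',cv2.resize(i,None,fx=2.9,fy=2.3 if 0 else 2.4,interpolation=cv2.INTER_CUBIC))
```

```text
(no output)
```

View pics/scene0.png

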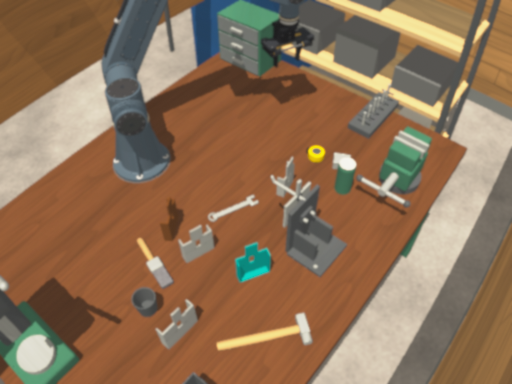

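View pics/top0.png

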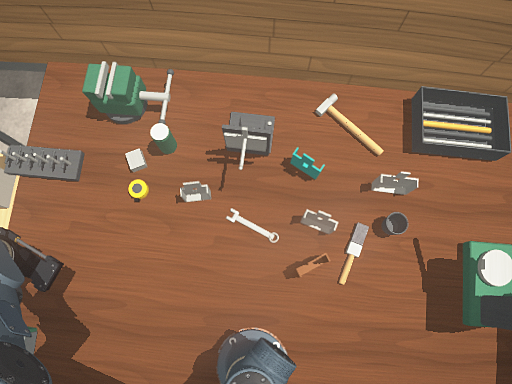

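View pics/scene0c.png

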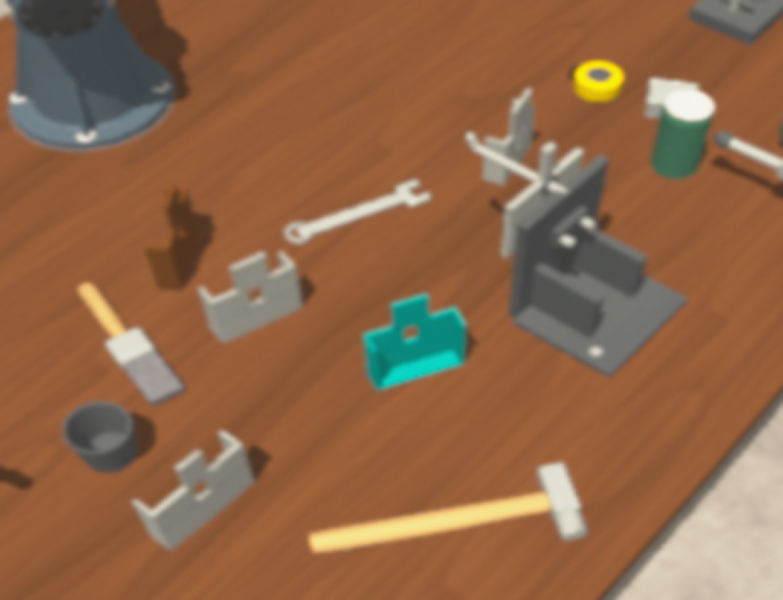

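View pics/top0c.png

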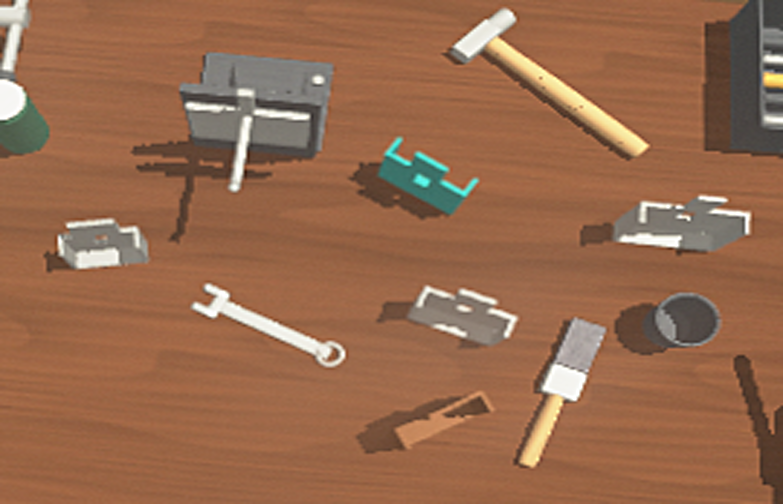

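```bash
cat >> h.py <<'E'
def box(x0,x1,y0,y1,z0,z1): return np.array([[x,y,z] for x in(x0,x1) for y in(y0,y1) for z in(z0,z1)])/1000.
TR={'large':(116,104,28),'medium':(100,96,38),'small':(84,88,48)}
def traymodel(k):  # frame: origin at bench under tab mid-plane; x to back
    w,h,t=TR[k];W=w/2
    s=h+24-32 # slot top above underside
    B=[box(-2.5,2.5,-W,-8,0,h),box(-2.5,2.5,8,W,0,h),box(-2.5,2.5,-8,8,0,s-34),box(-2.5,2.5,-8,8,s,h),
       box(-2.5,2.5,-t/2,t/2,h,h+48),box(-24.5,-2.5,-W,-W+4,0,h),box(-24.5,-2.5,W-4,W,0,h),box(-24.5,-2.5,-W,W,0,4)]
    return B
def place(B,x,y,a,z=0):
    c,s=np.cos(a),np.sin(a);M=np.array([[c,-s,0],[s,c,0],[0,0,1]])
    return [b@M.T+[x,y,z] for b in B]
S=8
def render(c,B,roi):
    u0,v0,u1,v1=roi;m=np.zeros(((v1-v0)*4,(u1-u0)*4),np.uint8)
    for b in B:
        p=(proj(c,b)-[u0,v0]+0.5)*4-0.5
        cv2.fillConvexPoly(m,cv2.convexHull(np.round(p*256).astype(np.int32)),255,shift=8)
    return cv2.resize(m,(u1-u0,v1-v0),interpolation=cv2.INTER_AREA)/255.
def grey(c,thr=70,vmin=60):
    h=cv2.cvtColor(c['img'],cv2.COLOR_RGB2HSV);return ((h[...,1]<thr)&(h[...,2]>vmin)).astype(float)
def fit(views,B,p0,z=0,d=(.01,.01,.1)):
    from scipy.optimize import minimize
    def f(p):
        return sum(np.abs(render(c,place(B,p[0],p[1],p[2],z),roi)-m).sum()/m.sum() for c,m,roi in views)
    sim=np.array([p0]+[np.array(p0)+np.eye(3)[i]*d[i] for i in range(3)])
    r=minimize(f,p0,method='Nelder-Mead',options=dict(initial_simplex=sim,xatol=1e-4,fatol=1e-4,maxiter=300));return r.x,r.fun
def roimask(c,uv,hw,thr=70,vmin=60):
    u,v=int(uv[0]),int(uv[1]);roi=(max(u-hw,0),max(v-hw,0),min(u+hw,512),min(v+hw,384))
    m=grey(c,thr,vmin);return m[roi[1]:roi[3],roi[0]:roi[2]],roi
E
python3 - <<'E'
from h import *
sc=shot('scene');tp=shot('top')
import pickle; pickle.dump((sc,tp),open('v0.pkl','wb'))
for k,us,ut in [('large',(178,325),(395,184)),('medium',(197,243),(320,219)),('small',(289,180),(195,191))]:
    z=.05; P=onz(tp,ut,z); P2=onz(sc,us,z); print(k,P,P2)
    vt=(tp,)+roimask(tp,ut,30); vs=(sc,)+roimask(sc,us,30 if k!='small' else 0x1c)
    for nm,views in (('top',[vt]),('scene',[vs]),('both',[vt,vs])):
        best=min((fit(views,traymodel(k),[P[0],P[1],a]) for a in np.arange(0,6.28,0.7)),key=lambda r:r[1])
        print(nm,best)
E
```

```text
large [ 0.58597264 -0.39684215  0.05      ] [ 0.58610188 -0.39225721  0.05      ]
top (array([ 0.59513039, -0.39282873, -0.02351552]), np.float64(0.07635987895785668))
scene (array([ 0.59395843, -0.39274327, -0.03920784]), np.float64(0.2068474860761425))
both (array([ 0.5945958 , -0.39256025, -0.02647848]), np.float64(0.29302051955533637))
medium [ 0.45180801 -0.16565893  0.05      ] [ 0.44258957 -0.15849034  0.05      ]
top (array([ 0.45363544, -0.16372991, -0.29885496]), np.float64(0.0852600762527233))
scene (array([ 0.45230719, -0.16341797, -0.29000753]), np.float64(0.16549483698804965))
both (array([ 0.45300495, -0.16388294, -0.29545234]), np.float64(0.260967154284462))
small [0.50234763 0.22865592 0.05      ] [0.51364205 0.22705414 0.05      ]
top (array([0.50817211, 0.22962766, 0.24422591]), np.float64(0.0563600782778865))
scene (array([0.59270492, 0.19009521, 2.38086603]), np.float64(0.5244365835567981))
both (array([0.50774689, 0.22966074, 0.234848  ]), np.float64(0.7342276463885317))
```

Run:
```python
import cv2,pickle
sc,tp=pickle.load(open('v0.pkl','rb'))
a=tp['img'][100:180,210:290,::-1]; b=sc['img'][150:280,265:350,::-1]
cv2.imwrite('pics/h1.png',cv2.resize(a,None,fx=7,fy=7,interpolation=cv2.INTER_NEAREST))
cv2.imwrite('pics/h2.png',cv2.resize(b,None,fx=4.6,fy=4.6,interpolation=cv2.INTER_NEAREST))
```

```text
(no output)
```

View pics/h1.png

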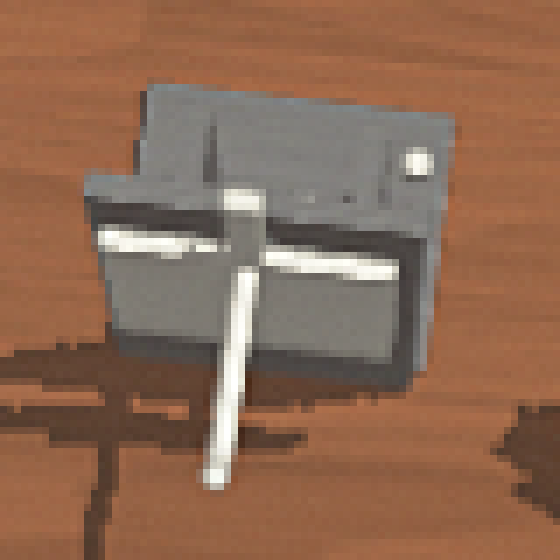

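View pics/h2.png

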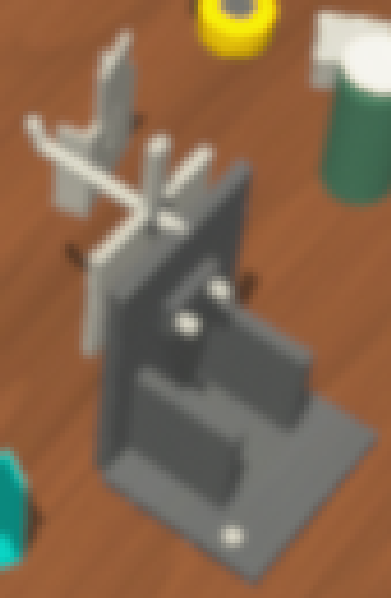

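Run:
```python
from h import *
import pickle
from scipy.optimize import least_squares
sc,tp=pickle.load(open('v0.pkl','rb'))
T=lambda X,Y:np.array([210+X/7-.5,100+Y/7-.5]); Sn=lambda X,Y:np.array([265+X/4.6-.5,150+Y/4.6-.5])
pts=[(tp,T(116,352),(0,70,-200)),(tp,T(407,390),(0,-70,-200)),(tp,T(90,203),(0,70,9)),(tp,T(412,240),(0,-70,9)),
 (tp,T(98,250),('s',60,9)),(tp,T(398,280),('s',-60,9)),
 (sc,Sn(87,258),('s',-60,9)),(sc,Sn(207,148),('s8',60,9)),(sc,Sn(102,468),(0,-70,-200))]
lines=[(tp,T(246,290)),(tp,T(227,410)),(sc,Sn(60,155)),(sc,Sn(130,200))]
def W(p,q):
    x,y,a,s=p; q=list(q)
    q[0]={'s':-s*1000,'s8':-s*1000+8}.get(q[0],q[0]); q=np.array(q,float)/1000
    return np.array([x+np.cos(a)*q[0]-np.sin(a)*q[1],y+np.sin(a)*q[0]+np.cos(a)*q[1],.2+q[2]])
def res(p,full=False):
    r=[proj(c,W(p,q))[0]-uv for c,uv,q in pts]
    l=[]
    for c,uv in lines:
        A,B=proj(c,np.array([W(p,(-100,0,0)),W(p,(-30,0,0))]));n=np.array([-(B-A)[1],(B-A)[0]]);n/=np.linalg.norm(n);l.append((uv-A)@n)
    if full: print(np.round(r,2).tolist(),np.round(l,2))
    return np.r_[np.ravel(r),np.array(l)*2]
P=onz(tp,T(246,270),.2);print(P)
r=least_squares(res,[P[0],P[1],0,.025],loss='soft_l1');print(r.x);res(r.x,True)
for c,o,n in((tp,(210,100,80,80,7),'h3'),(sc,(265,150,85,130,4.6),'h4')):
    k=o[4];im=cv2.resize(c['img'][o[1]:o[1]+o[3],o[0]:o[0]+o[2],::-1],None,fx=k,fy=k,interpolation=cv2.INTER_NEAREST)
    for q in [(0,0,0),(-30,0,0),(-60,0,0),(-106,0,0),(-119,0,19),('s',60,9),('s',-60,9),('s',-60,-91),(0,70,9),(0,-70,9),(0,-70,-200),(0,70,-200),('s',7,65),('s',-7,65)]:
        u=(proj(c,W(r.x,q))[0]-[o[0],o[1]]+.5)*k; cv2.circle(im,tuple(np.round(u).astype(int)),3,(0,0,255),-1)
    cv2.imwrite(f'pics/{n}.png',im)
```

```text
[0.63558631 0.08188247 0.2       ]
[ 0.6568699   0.08137979 -0.01664274  0.0231128 ]
[[0.34, 1.43], [0.59, 0.51], [-1.51, -1.23], [1.94, -1.29], [-0.24, 0.09], [-0.5, 0.33], [0.15, -0.39], [0.65, 0.21], [-2.09, 0.3]] [ 0.31 -0.19 -0.27  0.22]
```

View pics/h3.png

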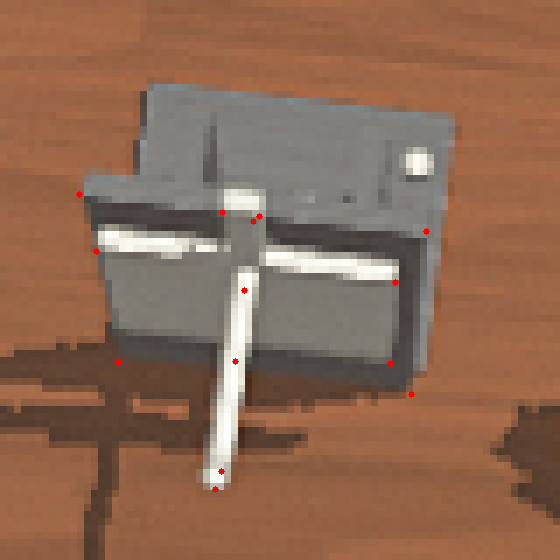

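View pics/h4.png

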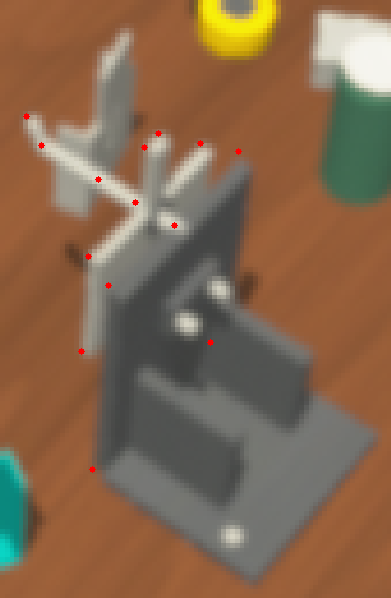

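Request:
play_rows:
  commands:
    - {"x": 0, "y": 0, "z": -50, "spin": -0.13}
    - {"x": 0, "y": 0, "z": -50, "spin": -0.13}
    - {"x": 0, "y": -10, "z": -20, "spin": -0.12}
    - {"x": -10, "y": -48, "z": 0, "spin": 0}
    - {"x": -10, "y": -48, "z": 0, "spin": 0}
    - {"x": -10, "y": -48, "z": 0, "spin": 0}
    - {"x": -10, "y": -48, "z": 0, "spin": 0}
    - {"x": -10, "y": -48, "z": 0, "spin": 0}
  grip: 1

```text
time: 2.4
position: [0.2899, 0.3269, 0.3466]
tool_rot: [-0.007, 1.0, 0.002, 0.002]
ft_force: [1.0, 0.7, 0.5]
grip_width: 0.0871
```

Request:
play_rows:
  commands:
    - {"x": -16, "y": -47, "z": 0, "spin": 0.02}
    - {"x": -16, "y": -47, "z": 0, "spin": 0.02}
    - {"x": -16, "y": -47, "z": 0, "spin": 0}
    - {"x": -16, "y": -47, "z": 0, "spin": 0}
    - {"x": -16, "y": -47, "z": 0, "spin": 0}
    - {"x": -20, "y": -45, "z": 0, "spin": 0}
    - {"x": -20, "y": -45, "z": 0, "spin": 0}
    - {"x": -20, "y": -45, "z": 0, "spin": 0}

```text
time: 3.2
position: [0.4207, -0.0512, 0.3496]
tool_rot: [0.012, 1.0, 0.002, 0.008]
ft_force: [1.2, 0.4, 0.6]
grip_width: 0.0874
```

Request:
play_rows:
  commands:
    - {"x": -20, "y": -48, "z": 0, "spin": 0}
    - {"x": -20, "y": -48, "z": 0, "spin": 0}
    - {"x": -20, "y": -48, "z": 0, "spin": 0}
    - {"x": -20, "y": -48, "z": 0, "spin": 0}
    - {"x": -20, "y": -48, "z": 10, "spin": 0}
    - {"x": -20, "y": -48, "z": 20, "spin": 0}
    - {"x": -20, "y": -40, "z": 20, "spin": 0}
    - {"x": 0, "y": 0, "z": 0, "spin": 0}

```text
time: 4.0
position: [0.5459, -0.376, 0.3029]
tool_rot: [0.017, 1.0, 0.0, 0.011]
ft_force: [0.3, 0.6, -0.3]
grip_width: 0.0872
```

Run:
```python
from h import *
o=robot.get_obs();print(o['time'],o['position'],o['tool_rot'],o['ft_force'])
c=shot('wrist','w1.png')
```

```text
4.0 [ 0.54585964 -0.37596124  0.30290521] [1.71275715e-02 9.99792565e-01 1.48722648e-04 1.10204608e-02] [ 0.29384904  0.58438232 -0.33850117]
```

View pics/w1.png

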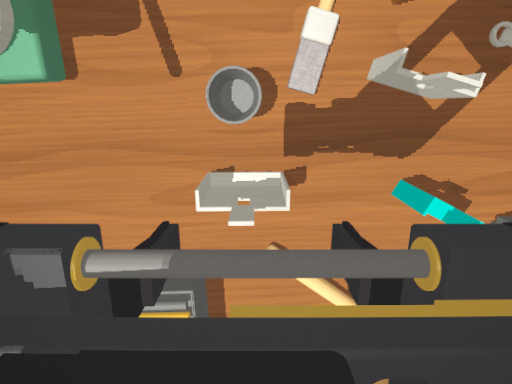

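Request:
play_rows:
  commands:
    - {"x": -20, "y": -10, "z": 0, "spin": 0.0}
    - {"x": 0, "y": 0, "z": 0, "spin": 0}

```text
time: 4.25
position: [0.5645, -0.383, 0.3053]
tool_rot: [0.017, 1.0, 0.002, 0.01]
ft_force: [0.5, 0.2, -0.4]
grip_width: 0.0873
```

Run:
```python
from h import *
o=robot.get_obs();print(o['time'],o['position'],o['tool_rot'],o['joint_velocities'])
c=shot('wrist','w2.png')
u=proj(c,[.594,-.393,.06])[0];print(u)
m,roi=roimask(c,u,60,60); 
n,lab,st,_=cv2.connectedComponentsWithStats((m).astype(np.uint8));i=1+np.argmax(st[1:,4]);m=(lab==i).astype(float)
cv2.imwrite('pics/m.png',m*255);print(st[i],roi)
x,f=fit([(c,m,roi)],traymodel('large'),[.594,-.393,-.026],d=(.005,.005,.05));print(x,f)
cv2.imwrite('pics/r.png',np.hstack([m,render(c,place(traymodel('large'),*x),roi)])*255)
```

```text
4.25 [ 0.56445685 -0.38296597  0.30531841] [0.0167975  0.99980263 0.00180354 0.01045435] [ 0.00095425 -0.05922585  0.0839327  -0.00751466  0.0601269   0.00056243]
[247.6724865  183.54249619]
[  12   36   96   50 3591] (187, 123, 307, 243)
[ 0.5956844  -0.39303349 -0.02543781] 0.023539240257506512[ WARN:0@1.006] global loadsave.cpp:1063 imwrite_ Unsupported depth image for selected encoder is fallbacked to CV_8U.
```

View pics/r.png

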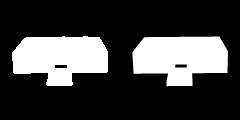

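View pics/w2.png

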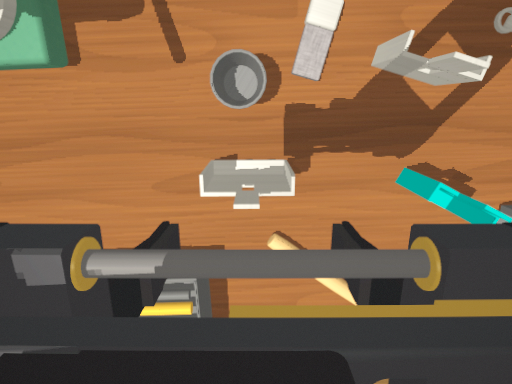

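Request:
play_rows:
  commands:
    - {"x": -9, "y": -3, "z": 10, "spin": -0.008}
    - {"x": -9, "y": -3, "z": 20, "spin": 0}
    - {"x": -9, "y": -3, "z": 30, "spin": 0}
    - {"x": 0, "y": 0, "z": 30, "spin": 0}
    - {"x": 0, "y": 0, "z": 25, "spin": 0}
    - {"x": 0, "y": 0, "z": 15, "spin": 0}
    - {"x": 0, "y": 0, "z": 5, "spin": 0}
    - {"x": 0, "y": 0, "z": 0, "spin": 0}

```text
time: 5.1
position: [0.5941, -0.3835, 0.1633]
tool_rot: [0.009, 1.0, 0.003, 0.009]
ft_force: [0.5, 0.6, -0.2]
grip_width: 0.0871
```

Request:
play_rows:
  commands:
    - {"x": -1, "y": -9, "z": 15, "spin": 0}
    - {"x": 0, "y": 0, "z": 0, "spin": 0}

```text
time: 5.3
position: [0.596, -0.393, 0.1482]
tool_rot: [0.009, 1.0, 0.003, 0.01]
ft_force: [-0.5, 0.3, -0.7]
grip_width: 0.0869
```

```bash
cat > st.py <<'E'
from h import *
o=robot.get_obs();M=R.from_quat(o['tool_rot']).as_matrix()
print('t',round(o['time'],2),'p',np.round(o['position'],4),'A-pi',round((np.arctan2(M[1,0],M[0,0])%(2*np.pi))-np.pi,4),'ztool',np.round(M[:2,2],4),'F',np.round(o['ft_force'],1),'g',round(o['grip_width'],4),'vmax',np.round(np.abs(o['joint_velocities']).max(),3))
import sys
if len(sys.argv)>3:
    g=np.array([float(v) for v in sys.argv[1:4]])  # target GRASP point world
    G=o['position']-M[:,2]*robot.tcp_to_grasp
    print('grasp now',np.round(G,4),'tool delta mm',np.round(M.T@(g-G)*1000,1))
E
python3 st.py .5957 -.393 .130
```

```text
t 5.3 p [ 0.596  -0.393   0.1482] A-pi -0.0176 ztool [0.0197 0.0052] F [-0.5  0.3 -0.7] g 0.0869 vmax 0.047
grasp now [ 0.5956 -0.3931  0.1669] tool delta mm [ 0.6 -0.1 36.9]
```

Request:
play_rows:
  commands:
    - {"x": 0.5, "y": 0, "z": 20, "spin": 0.008}
    - {"x": 0, "y": 0, "z": 17, "spin": 0}
    - {"x": 0, "y": 0, "z": 0, "spin": 0}

```text
time: 5.6
position: [0.598, -0.3955, 0.1131]
tool_rot: [0.013, 1.0, 0.0, 0.012]
ft_force: [-0.7, 0.5, -0.3]
grip_width: 0.0867
```

```bash
python3 st.py .5957 -.393 .130
```

```text
t 5.6 p [ 0.598  -0.3955  0.1131] A-pi -0.027 ztool [0.0249 0.0005] F [-0.7  0.5 -0.3] g 0.0867 vmax 0.028
grasp now [ 0.5975 -0.3955  0.1318] tool delta mm [2.  2.5 1.7]
```

Request:
play_rows:
  commands:
    - {"x": 2, "y": 2.5, "z": 1.5, "spin": 0}
    - {"x": 0, "y": 0, "z": 0, "spin": 0}

```text
time: 5.8
position: [0.5967, -0.3939, 0.1132]
tool_rot: [0.014, 1.0, -0.0, 0.013]
ft_force: [-0.5, -0.7, -1.0]
grip_width: 0.0871
```

```bash
python3 st.py .5957 -.393 .130
```

```text
t 5.8 p [ 0.5967 -0.3939  0.1132] A-pi -0.0274 ztool [ 0.027  -0.0013] F [-0.5 -0.7 -1. ] g 0.0871 vmax 0.032
grasp now [ 0.5962 -0.3938  0.1319] tool delta mm [0.6 0.8 1.9]
```

Request:
play_rows:
  commands:
    - {"x": 0.5, "y": 0.8, "z": 1, "spin": 0}
    - {"x": 0, "y": 0, "z": 0, "spin": 0}
    - {"x": 0, "y": 0, "z": 0, "spin": 0}
    - {"x": 0, "y": 0, "z": 0, "spin": 0}
    - {"x": 0, "y": 0, "z": 0, "spin": 0}
  grip: 0
  newtons: 25

```text
time: 6.3
position: [0.5977, -0.3942, 0.116]
tool_rot: [0.014, 1.0, -0.003, 0.016]
ft_force: [0.9, -0.5, 0.7]
grip_width: 0.055
```

```bash
python3 st.py .5957 -.393 .130
```

```text
t 6.3 p [ 0.5977 -0.3942  0.116 ] A-pi -0.027 ztool [ 0.0315 -0.0055] F [ 0.9 -0.5  0.7] g 0.055 vmax 0.004
grasp now [ 0.5971 -0.3941  0.1347] tool delta mm [1.6 1.1 4.6]
```

```bash
echo "o=robot.get_obs();print('q',np.round(o['q'],4),'tau',np.round(o['joint_torque'],2))" >> st.py; python3 st.py
```

```text
t 6.3 p [ 0.5977 -0.3942  0.116 ] A-pi -0.027 ztool [ 0.0315 -0.0055] F [ 0.9 -0.5  0.7] g 0.055 vmax 0.004
q [-0.7462  0.7546  1.2936  0.0198  1.0666 -2.2992] tau [ 1.000e-02 -5.232e+01 -1.650e+01 -1.000e-02 -6.000e-02 -0.000e+00]
```

Request:
play_rows:
  commands:
    - {"x": 0, "y": 0, "z": 0.6, "spin": 0}
    - {"x": 0, "y": 0, "z": 0.6, "spin": 0}
    - {"x": 0, "y": 0, "z": 0.6, "spin": 0}
    - {"x": 0, "y": 0, "z": 0.6, "spin": 0}
    - {"x": 0, "y": 0, "z": 0.6, "spin": 0}

```text
time: 6.8
position: [0.5983, -0.3938, 0.1138]
tool_rot: [0.014, 1.0, -0.002, 0.016]
ft_force: [-1.0, 0.5, 5.0]
grip_width: 0.0277
```

```bash
python3 st.py
```

```text
t 6.8 p [ 0.5983 -0.3938  0.1138] A-pi -0.0271 ztool [ 0.0324 -0.005 ] F [-1.   0.5  5. ] g 0.0277 vmax 0.005
q [-0.7456  0.7574  1.2945  0.0209  1.0627 -2.2992] tau [-3.500e-01 -4.925e+01 -1.570e+01 -4.000e-02 -3.800e-01 -2.000e-02]
```

Request:
play_rows:
  commands:
    - {"x": 0, "y": 0, "z": -5, "spin": 0}
    - {"x": 0, "y": 0, "z": -20, "spin": 0}
    - {"x": 0, "y": 0, "z": -40, "spin": 0}
    - {"x": 0, "y": 0, "z": -45, "spin": 0}
    - {"x": 0, "y": 0, "z": -45, "spin": 0}
    - {"x": 5, "y": 20, "z": -30, "spin": 0}
    - {"x": 8, "y": 30, "z": -10, "spin": 0}
    - {"x": 8, "y": 40, "z": 0, "spin": 0}

```text
time: 7.6
position: [0.5698, -0.3053, 0.3051]
tool_rot: [0.017, 1.0, 0.001, 0.009]
ft_force: [0.3, 0.5, -3.8]
grip_width: 0.0276
```

```bash
python3 st.py
```

```text
t 7.6 p [ 0.5698 -0.3053  0.3051] A-pi -0.0342 ztool [0.0182 0.002 ] F [ 0.3  0.5 -3.8] g 0.0276 vmax 0.725
q [-0.6706  0.4758  1.286   0.0131  1.3668 -2.2099] tau [ -3.47 -45.29 -22.75  -0.3    0.33  -0.33]
```

Request:
play_rows:
  commands:
    - {"x": 6, "y": 42, "z": 0, "spin": 0}
    - {"x": 6, "y": 45, "z": 0, "spin": -0.01}
    - {"x": 6, "y": 45, "z": 0, "spin": 0}
    - {"x": 6, "y": 45, "z": 0, "spin": 0}
    - {"x": 6, "y": 45, "z": 0, "spin": 0}
    - {"x": 6, "y": 40, "z": 0, "spin": 0}
    - {"x": 6, "y": 30, "z": 0, "spin": 0}
    - {"x": 5, "y": 20, "z": 0, "spin": 0}

```text
time: 8.4
position: [0.5228, 0.0216, 0.3005]
tool_rot: [0.013, 1.0, 0.003, 0.004]
ft_force: [0.8, -1.1, -2.8]
grip_width: 0.0277
```

```bash
python3 st.py .517 .083 .290
```

```text
t 8.4 p [0.5228 0.0216 0.3005] A-pi -0.0263 ztool [0.0077 0.0053] F [ 0.8 -1.1 -2.8] g 0.0277 vmax 0.389
grasp now [0.5227 0.0215 0.3192] tool delta mm [ 7.5 61.2 29.5]
q [-0.1765  0.2973  1.5904  0.007   1.2472 -1.7232] tau [ -1.11 -35.96 -19.82   0.09   0.16  -0.2 ]
```

Request:
play_rows:
  commands:
    - {"x": 5, "y": 30, "z": 15, "spin": -0.009}
    - {"x": 2, "y": 26, "z": 15, "spin": 0}
    - {"x": 0, "y": 3, "z": 10, "spin": 0}
    - {"x": 0, "y": 0, "z": 5, "spin": 0}

```text
time: 8.8
position: [0.5143, 0.0857, 0.2534]
tool_rot: [0.006, 1.0, 0.002, 0.003]
ft_force: [-0.6, 0.2, -3.3]
grip_width: 0.0274
```

```bash
python3 st.py .517 .083 .2605
python3 - <<'E'
from h import *
c=shot('wrist','w3.png')
c=shot('scene','s3.png');i=cv2.imread('pics/s3.png')[120:300,200:400];cv2.imwrite('pics/s3.png',cv2.resize(i,None,fx=3.3,fy=3.3,interpolation=cv2.INTER_CUBIC))
E
```

```text
t 8.8 p [0.5143 0.0857 0.2534] A-pi -0.0118 ztool [0.0056 0.0044] F [-0.6  0.2 -3.3] g 0.0274 vmax 0.128
grasp now [0.5142 0.0856 0.2721] tool delta mm [-2.8 -2.6 11.6]
q [-0.0522  0.3472  1.6577  0.0052  1.1314 -1.6134] tau [ 6.000e-01 -3.696e+01 -1.820e+01  9.000e-02  1.100e-01  3.000e-02]
```

View pics/w3.png

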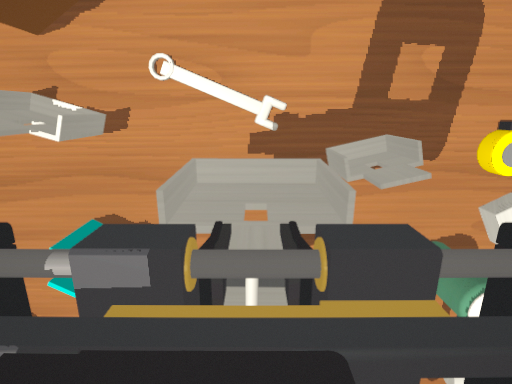

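View pics/s3.png

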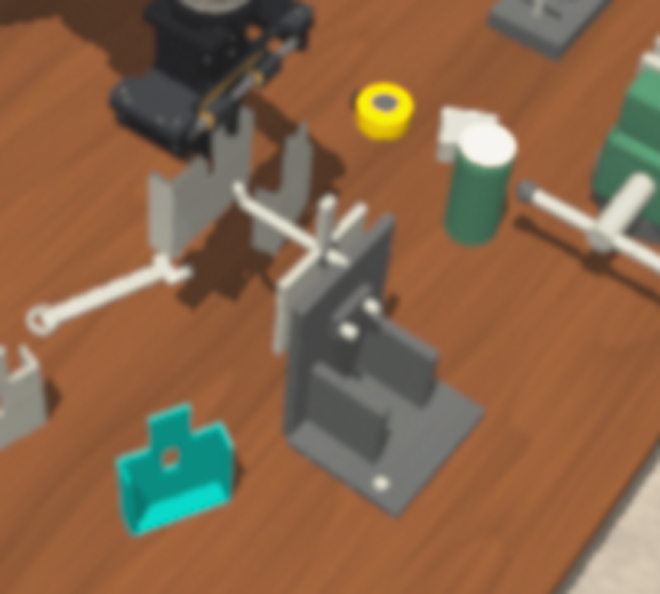

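Run:
```python
from h import *
o=robot.get_obs()
c=shot('wrist','w4.png')
def W(q,h=(.6569,.0814,-.0166)):
    x,y,a=h;q=np.array(q)/1000.
    return np.array([x+np.cos(a)*q[0]-np.sin(a)*q[1],y+np.sin(a)*q[0]+np.cos(a)*q[1],.2+q[2]])
for q in [(-40,0,5),(-60,0,5),(-80,0,5),(-100,0,5),(-119,0,19)]: print(q,np.round(proj(c,W(q))[0],1))
i=c['img'];hsv=cv2.cvtColor(i,cv2.COLOR_RGB2HSV)
for r in range(280,306,4): 
    row=i[r,235:275].astype(int).sum(1)/3; print(r,row.astype(int).tolist())
cv2.imwrite('pics/w4c.png',cv2.resize(i[150:310,150:360,::-1],None,fx=3.5,fy=3.5,interpolation=cv2.INTER_CUBIC))
M=R.from_quat(o['tool_rot']).as_matrix();G=o['position']-M[:,2]*.0187
for dy in(-8,8):
    P=G+M@np.array([.002,0,0])+np.array([0,dy/1000,-.0045-.034]);print(proj(c,P))
```

```text
(-40, 0, 5) [252.6 330.7]
(-60, 0, 5) [252.6 309.8]
(-80, 0, 5) [252.6 287.9]
(-100, 0, 5) [252.7 264.9]
(-119, 0, 19) [252.6 250.4]
280 [87, 88, 87, 88, 88, 88, 88, 87, 89, 88, 87, 140, 208, 238, 246, 250, 251, 251, 248, 242, 233, 222, 208, 182, 131, 88, 86, 87, 87, 89, 89, 88, 88, 87, 89, 88, 88, 87, 87, 87]
284 [88, 87, 88, 87, 86, 88, 88, 87, 87, 87, 87, 140, 208, 239, 246, 250, 251, 251, 248, 241, 232, 222, 206, 181, 129, 88, 88, 86, 88, 87, 88, 87, 88, 87, 89, 88, 88, 88, 88, 86]
288 [152, 151, 152, 151, 151, 150, 151, 151, 151, 152, 151, 172, 214, 238, 247, 250, 251, 251, 247, 241, 231, 220, 204, 181, 153, 151, 151, 151, 151, 151, 151, 150, 150, 150, 150, 150, 150, 151, 151, 152]
292 [150, 150, 150, 150, 150, 150, 150, 149, 149, 151, 150, 172, 216, 239, 247, 250, 251, 250, 247, 241, 230, 219, 203, 180, 151, 151, 152, 151, 151, 151, 150, 150, 150, 150, 151, 150, 151, 150, 149, 151]
296 [153, 154, 153, 154, 154, 154, 153, 153, 153, 154, 153, 174, 216, 240, 247, 250, 251, 250, 246, 240, 230, 218, 202, 177, 153, 153, 153, 152, 153, 153, 153, 153, 152, 153, 153, 153, 153, 153, 154, 153]
300 [156, 155, 155, 155, 156, 155, 155, 155, 155, 155, 156, 188, 230, 239, 247, 250, 251, 250, 245, 239, 229, 218, 200, 176, 154, 156, 156, 155, 156, 155, 155, 155, 156, 155, 154, 154, 155, 156, 155, 155]
304 [155, 154, 154, 155, 154, 154, 155, 155, 154, 155, 154, 189, 230, 240, 247, 250, 250, 250, 245, 238, 229, 216, 199, 174, 152, 155, 153, 155, 154, 155, 154, 155, 155, 154, 154, 155, 154, 155, 155, 154]
[[241.6073805  224.19421383]]
[[266.76584271 223.85886202]]
```

View pics/w4c.png

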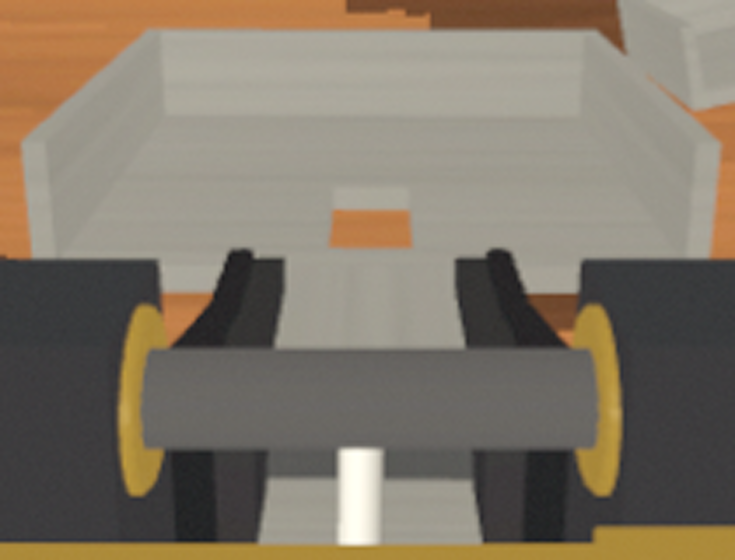

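Request:
play_rows:
  commands:
    - {"x": 0, "y": -3, "z": 8, "spin": 0.005}
    - {"x": 0, "y": 0, "z": 4, "spin": 0}
    - {"x": 0, "y": 0, "z": 0.5, "spin": 0}

```text
time: 9.25
position: [0.5173, 0.0784, 0.2423]
tool_rot: [0.012, 1.0, 0.002, 0.005]
ft_force: [-0.2, -0.0, -3.4]
grip_width: 0.0275
```

```bash
python3 st.py .517 .0827 .2605
```

```text
t 9.25 p [0.5173 0.0784 0.2423] A-pi -0.0234 ztool [0.011  0.0032] F [-0.2 -0.  -3.4] g 0.0275 vmax 0.016
grasp now [0.5171 0.0783 0.261 ] tool delta mm [0.2 4.3 0.5]
q [-0.0657  0.3612  1.6709  0.0044  1.0987 -1.6151] tau [ 6.000e-02 -3.685e+01 -1.771e+01 -2.000e-02  1.000e-02 -0.000e+00]
```

Request:
play_rows:
  commands:
    - {"x": 0, "y": 4.5, "z": 0.5, "spin": -0.007}
    - {"x": 0, "y": 0, "z": 0.5, "spin": 0}

```text
time: 9.45
position: [0.5178, 0.0823, 0.2414]
tool_rot: [0.009, 1.0, 0.002, 0.006]
ft_force: [-0.7, -0.3, -3.8]
grip_width: 0.0277
```

```bash
python3 st.py .517 .0827 .2605
```

```text
t 9.45 p [0.5178 0.0823 0.2414] A-pi -0.0177 ztool [0.0115 0.0033] F [-0.7 -0.3 -3.8] g 0.0277 vmax 0.015
grasp now [0.5176 0.0823 0.2601] tool delta mm [ 0.6  0.4 -0.4]
q [-0.058   0.3636  1.6698  0.0044  1.0969 -1.6131] tau [-2.000e-02 -3.694e+01 -1.772e+01  1.000e-02  4.000e-02  1.000e-02]
```

Request:
play_rows:
  commands:
    - {"x": -8, "y": 0, "z": 0.4, "spin": 0}
    - {"x": -8, "y": 0, "z": 0.4, "spin": 0}
    - {"x": -4, "y": 0, "z": 0.4, "spin": 0}
    - {"x": 0, "y": 0, "z": 0.4, "spin": 0}

```text
time: 9.85
position: [0.5408, 0.0822, 0.2406]
tool_rot: [0.008, 1.0, 0.002, 0.007]
ft_force: [-0.1, 0.1, -3.9]
grip_width: 0.0274
```

```bash
python3 st.py .547 .0822 .2605
python3 - <<'E'
from h import *
c=shot('wrist','w5.png');c=shot('scene');i=c['img'][150:250,245:345,::-1];cv2.imwrite('pics/s5.png',cv2.resize(i,None,fx=5,fy=5,interpolation=cv2.INTER_CUBIC))
E
```

```text
t 9.85 p [0.5408 0.0822 0.2406] A-pi -0.017 ztool [0.0142 0.0031] F [-0.1  0.1 -3.9] g 0.0274 vmax 0.009
grasp now [0.5405 0.0822 0.2593] tool delta mm [-6.5  0.2 -1.1]
q [-0.0557  0.3947  1.619   0.0043  1.1138 -1.6114] tau [ 2.000e-02 -3.885e+01 -1.807e+01 -1.000e-02  2.000e-02  0.000e+00]
```

View pics/w5.png

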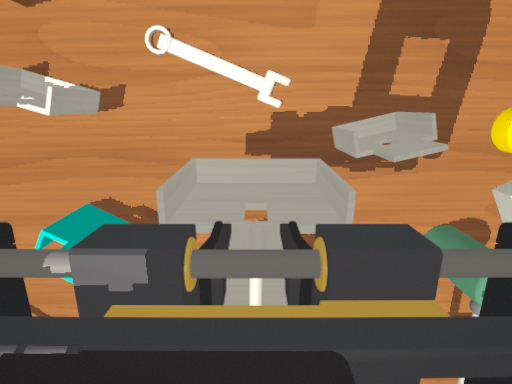

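View pics/s5.png

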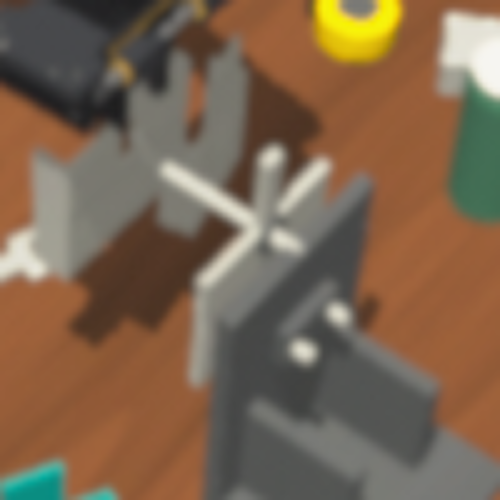

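Request:
play_rows:
  commands:
    - {"x": -8, "y": 0, "z": -0.6, "spin": 0}
    - {"x": -10, "y": 0, "z": 0, "spin": 0}
    - {"x": -10, "y": 0, "z": 0, "spin": 0}
    - {"x": -4, "y": 0, "z": 0, "spin": 0}

```text
time: 10.35
position: [0.5737, 0.0818, 0.2414]
tool_rot: [0.008, 1.0, 0.002, 0.006]
ft_force: [0.5, 0.3, -3.7]
grip_width: 0.027
```

```bash
python3 st.py .58 .0818 .2605
```

```text
t 10.35 p [0.5737 0.0818 0.2414] A-pi -0.0168 ztool [0.0124 0.0032] F [ 0.5  0.3 -3.7] g 0.027 vmax 0.096
grasp now [0.5734 0.0818 0.2601] tool delta mm [-6.6  0.2 -0.4]
q [-0.0531  0.4392  1.5378  0.0042  1.1524 -1.6088] tau [ 1.000e-01 -4.175e+01 -1.823e+01 -0.000e+00  4.000e-02 -0.000e+00]
```

Request:
play_rows:
  commands:
    - {"x": -8, "y": 0, "z": 4, "spin": 0}
    - {"x": -8, "y": 0, "z": 5, "spin": 0}
    - {"x": -8, "y": 0, "z": 5, "spin": 0}
    - {"x": -2, "y": 0, "z": 1, "spin": 0}

```text
time: 10.75
position: [0.603, 0.0812, 0.225]
tool_rot: [0.008, 1.0, 0.002, 0.006]
ft_force: [0.1, -0.2, -4.0]
grip_width: 0.0274
```

```bash
python3 st.py .62 .0812 .2435
```

```text
t 10.75 p [0.603  0.0812 0.225 ] A-pi -0.017 ztool [0.0124 0.0031] F [ 0.1 -0.2 -4. ] g 0.0274 vmax 0.039
grasp now [0.6028 0.0812 0.2436] tool delta mm [-17.2   0.3   0.4]
q [-0.0515  0.4971  1.4833  0.0041  1.1489 -1.607 ] tau [ 5.000e-02 -4.454e+01 -1.864e+01 -0.000e+00 -4.000e-02 -0.000e+00]
```

Request:
play_rows:
  commands:
    - {"x": -6, "y": 0, "z": 0, "spin": 0}
    - {"x": -6, "y": 0, "z": 0, "spin": 0}
    - {"x": -4, "y": 0, "z": 0.5, "spin": 0}
    - {"x": 0, "y": 0, "z": 0.5, "spin": 0}

```text
time: 11.15
position: [0.6202, 0.0809, 0.2233]
tool_rot: [0.008, 1.0, 0.002, 0.005]
ft_force: [0.8, -0.9, -3.1]
grip_width: 0.0274
```

```bash
python3 st.py .633 .081 .2415
python3 - <<'E'
from h import *
c=shot('wrist','w6.png');c=shot('scene');i=c['img'][150:250,245:345,::-1];cv2.imwrite('pics/s6.png',cv2.resize(i,None,fx=5,fy=5,interpolation=cv2.INTER_CUBIC))
E
```

```text
t 11.15 p [0.6202 0.0809 0.2233] A-pi -0.017 ztool [0.0109 0.0032] F [ 0.8 -0.9 -3.1] g 0.0274 vmax 0.011
grasp now [0.62   0.0809 0.242 ] tool delta mm [-13.    0.3   0.6]
q [-0.0505  0.5227  1.4396  0.0041  1.1686 -1.6059] tau [ 2.000e-02 -4.571e+01 -1.884e+01 -1.000e-02  4.000e-02  0.000e+00]
```

View pics/s6.png

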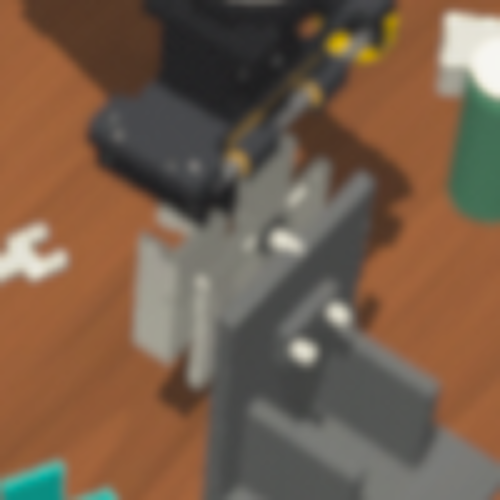

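View pics/w6.png

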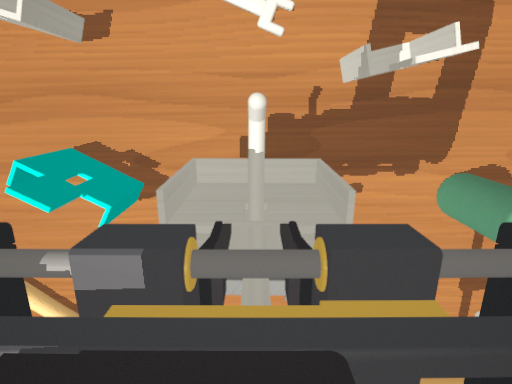

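Request:
play_rows:
  commands:
    - {"x": -4, "y": 0, "z": 0, "spin": 0}
    - {"x": -4, "y": 0, "z": 0, "spin": 0}

```text
time: 11.45
position: [0.6267, 0.0811, 0.2234]
tool_rot: [0.008, 1.0, 0.002, 0.004]
ft_force: [-0.3, -0.5, -3.8]
grip_width: 0.0277
```

Request:
play_rows:
  commands:
    - {"x": -1.5, "y": 0, "z": 0, "spin": 0}

```text
time: 11.55
position: [0.6288, 0.081, 0.2236]
tool_rot: [0.008, 1.0, 0.002, 0.005]
ft_force: [-0.6, 0.0, -3.9]
grip_width: 0.0275
```

Request:
play_rows:
  commands:
    - {"x": -1, "y": 0, "z": 0, "spin": 0}

```text
time: 11.65
position: [0.63, 0.081, 0.2237]
tool_rot: [0.008, 1.0, 0.002, 0.005]
ft_force: [-0.1, -0.1, -4.1]
grip_width: 0.0274
```

Request:
play_rows:
  commands:
    - {"x": -1, "y": 0, "z": 0, "spin": 0}

```text
time: 11.75
position: [0.6311, 0.081, 0.2237]
tool_rot: [0.008, 1.0, 0.002, 0.005]
ft_force: [0.3, -0.1, -3.4]
grip_width: 0.0274
```

Request:
play_rows:
  commands:
    - {"x": -1, "y": 0, "z": 0.5, "spin": 0}

```text
time: 11.85
position: [0.6322, 0.081, 0.2233]
tool_rot: [0.008, 1.0, 0.002, 0.005]
ft_force: [-0.5, 0.0, -4.5]
grip_width: 0.0278
```

Request:
play_rows:
  commands:
    - {"x": -1, "y": 0, "z": 0.5, "spin": 0}

```text
time: 11.95
position: [0.6332, 0.0809, 0.2228]
tool_rot: [0.008, 1.0, 0.002, 0.005]
ft_force: [-1.0, -0.2, -3.6]
grip_width: 0.0276
```

Request:
play_rows:
  commands:
    - {"x": -1, "y": 0, "z": 0.3, "spin": 0}

```text
time: 12.05
position: [0.6338, 0.0809, 0.2225]
tool_rot: [0.008, 1.0, 0.002, 0.004]
ft_force: [-1.9, -0.4, -0.6]
grip_width: 0.0277
```

Request:
play_rows:
  commands:
    - {"x": -1, "y": 0, "z": 0, "spin": 0}

```text
time: 12.15
position: [0.6345, 0.0809, 0.2227]
tool_rot: [0.008, 1.0, 0.002, 0.004]
ft_force: [-1.3, 0.5, -2.7]
grip_width: 0.0275
```

Request:
play_rows:
  commands:
    - {"x": -1, "y": 0, "z": 0.2, "spin": 0}

```text
time: 12.25
position: [0.6348, 0.0809, 0.2226]
tool_rot: [0.008, 1.0, 0.002, 0.003]
ft_force: [-3.8, 0.4, 0.6]
grip_width: 0.0276
```

Request:
play_rows:
  commands:
    - {"x": -1, "y": 0, "z": 0.2, "spin": 0}

```text
time: 12.35
position: [0.6347, 0.0809, 0.2226]
tool_rot: [0.008, 1.0, 0.002, 0.002]
ft_force: [-4.5, 0.4, 1.5]
grip_width: 0.0273
```

Request:
play_rows:
  commands:
    - {"x": -1, "y": 0, "z": 0.2, "spin": 0}

```text
time: 12.45
position: [0.6347, 0.0809, 0.2225]
tool_rot: [0.008, 1.0, 0.002, 0.0]
ft_force: [-6.5, 0.4, 1.4]
grip_width: 0.0277
```

Request:
play_rows:
  commands:
    - {"x": -1, "y": 0, "z": 0.2, "spin": 0}

```text
time: 12.55
position: [0.6347, 0.0809, 0.2225]
tool_rot: [0.008, 1.0, 0.001, -0.001]
ft_force: [-5.0, -0.7, 1.1]
grip_width: 0.0273
```

Request:
play_rows:
  commands:
    - {"x": -2, "y": 0, "z": 0, "spin": 0}
    - {"x": -2, "y": 0, "z": 0, "spin": 0}

```text
time: 12.75
position: [0.6346, 0.0809, 0.2225]
tool_rot: [0.008, 1.0, 0.001, -0.006]
ft_force: [-7.0, -0.4, 2.3]
grip_width: 0.0275
```

Request:
play_rows:
  commands:
    - {"x": -2, "y": 0, "z": 0, "spin": 0}
    - {"x": -2, "y": 0, "z": 0, "spin": 0}

```text
time: 12.95
position: [0.6342, 0.0809, 0.2226]
tool_rot: [0.008, 1.0, 0.001, -0.011]
ft_force: [-7.5, -0.7, 3.1]
grip_width: 0.0275
```

```bash
python3 st.py
python3 - <<'E'
from h import *
c=shot('wrist','w7.png');c=shot('scene');i=c['img'][150:250,245:345,::-1];cv2.imwrite('pics/s7.png',cv2.resize(i,None,fx=5,fy=5,interpolation=cv2.INTER_CUBIC))
E
```

```text
t 12.95 p [0.6342 0.0809 0.2226] A-pi -0.0154 ztool [-0.0212  0.0021] F [-7.5 -0.7  3.1] g 0.0275 vmax 0.067
q [-4.8100e-02  5.5600e-01  1.3775e+00  1.2000e-03  1.2294e+00 -1.6039e+00] tau [-2.800e-01 -4.430e+01 -2.104e+01  1.900e-01 -1.860e+00 -2.000e-02]
```

View pics/s7.png

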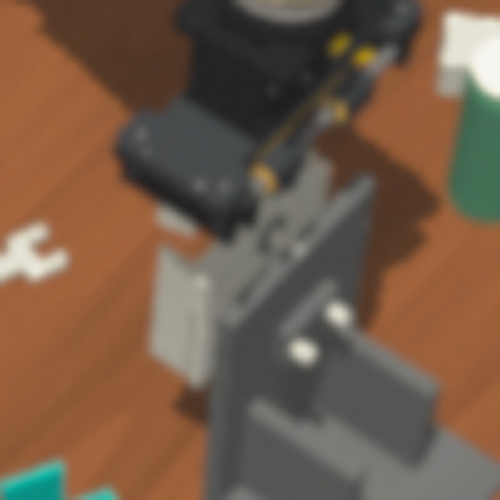

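Request:
play_rows:
  commands:
    - {"x": -3, "y": 0, "z": 0, "spin": 0}
    - {"x": -3, "y": 0, "z": 0, "spin": 0}

```text
time: 13.25
position: [0.634, 0.0809, 0.2225]
tool_rot: [0.007, 1.0, 0.001, -0.018]
ft_force: [-9.4, -1.0, 3.6]
grip_width: 0.0276
```

Request:
play_rows:
  commands:
    - {"x": -1, "y": 0, "z": 0, "spin": 0}
    - {"x": -0.5, "y": 0, "z": 0, "spin": 0}

```text
time: 13.45
position: [0.6336, 0.0809, 0.2226]
tool_rot: [0.007, 1.0, 0.0, -0.02]
ft_force: [-3.8, 0.1, -0.7]
grip_width: 0.0277
```

```bash
python3 st.py
```

```text
t 13.45 p [0.6336 0.0809 0.2226] A-pi -0.0146 ztool [-0.0397  0.0013] F [-3.8  0.1 -0.7] g 0.0277 vmax 0.016
q [-4.7400e-02  5.6310e-01  1.3641e+00 -7.0000e-04  1.2541e+00 -1.6034e+00] tau [-1.100e-01 -4.630e+01 -1.998e+01  7.000e-02 -6.800e-01 -1.000e-02]
```

Request:
play_rows:
  commands:
    - {"x": 0, "y": 0, "z": 0.3, "spin": 0}
    - {"x": 0, "y": 0, "z": 0.3, "spin": 0}
    - {"x": 0, "y": 0, "z": 0.3, "spin": 0}
    - {"x": 0, "y": 0, "z": 0.3, "spin": 0}
  grip: 1

```text
time: 13.85
position: [0.6392, 0.0807, 0.2233]
tool_rot: [0.007, 1.0, 0.001, -0.013]
ft_force: [-0.6, -1.0, 0.6]
grip_width: 0.0515
```

Request:
play_rows:
  commands:
    - {"x": 0, "y": 0, "z": -10, "spin": 0}
    - {"x": 0, "y": 0, "z": -30, "spin": 0}
    - {"x": 2, "y": 0, "z": -40, "spin": 0}
    - {"x": 10, "y": -10, "z": -30, "spin": 0.05}
    - {"x": 20, "y": -30, "z": 0, "spin": 0.08}
    - {"x": 20, "y": -40, "z": 0, "spin": 0.1}
    - {"x": 20, "y": -40, "z": 0, "spin": 0.05}
    - {"x": 20, "y": -40, "z": 0, "spin": 0}

```text
time: 14.65
position: [0.5264, -0.0615, 0.346]
tool_rot: [0.148, 0.989, -0.001, -0.004]
ft_force: [0.2, -0.0, 0.3]
grip_width: 0.0871
```

```bash
python3 st.py
python3 - <<'E'
from h import *
c=shot('scene','x.png');i=c['img'][130:270,230:370,::-1];cv2.imwrite('pics/s8.png',cv2.resize(i,None,fx=4,fy=4,interpolation=cv2.INTER_CUBIC))
c=shot('top','x.png');i=c['img'][90:190,200:300,::-1];cv2.imwrite('pics/t8.png',cv2.resize(i,None,fx=5,fy=5,interpolation=cv2.INTER_CUBIC))
E
```

```text
t 14.65 p [ 0.5264 -0.0615  0.346 ] A-pi -0.2979 ztool [-0.0092 -0.0014] F [ 0.2 -0.   0.3] g 0.0871 vmax 0.769
q [-0.3249  0.2743  1.494  -0.0043  1.3816 -1.597 ] tau [  5.   -32.94 -20.38   0.15   0.37   0.67]
```

View pics/s8.png

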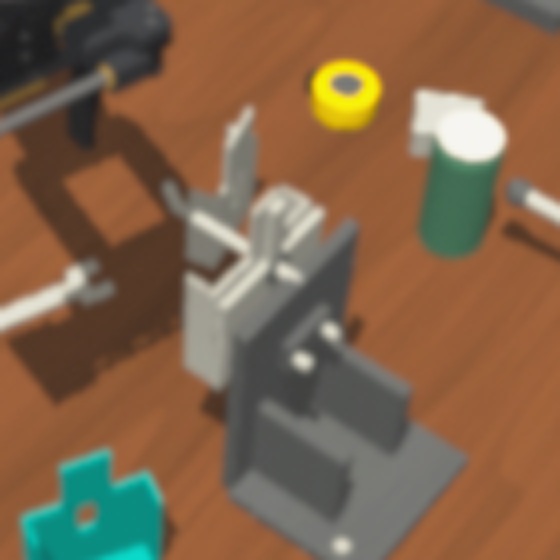

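View pics/t8.png

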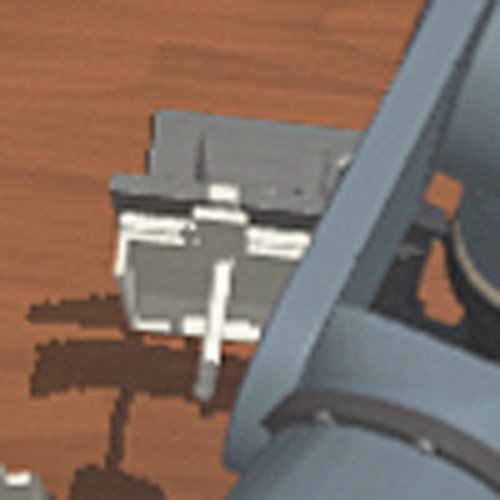

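Request:
play_rows:
  commands:
    - {"x": 12, "y": -35, "z": 5, "spin": 0}
    - {"x": 14, "y": -40, "z": 10, "spin": 0}
    - {"x": 10, "y": -30, "z": 20, "spin": 0}
    - {"x": 0, "y": 0, "z": 10, "spin": 0}
    - {"x": 0, "y": 0, "z": 0, "spin": 0}

```text
time: 15.25
position: [0.4613, -0.156, 0.3061]
tool_rot: [0.151, 0.989, -0.003, 0.002]
ft_force: [-0.6, -0.2, -0.1]
grip_width: 0.0868
```

```bash
cat > wf.py <<'E'
from h import *
import sys
k,x0,y0,a0=sys.argv[1],*map(float,sys.argv[2:5])
c=shot('wrist','wf_%s.png'%k)
u=proj(c,[x0,y0,.06])[0];print(u)
m,roi=roimask(c,u,75,60)
n,lab,st,_=cv2.connectedComponentsWithStats(m.astype(np.uint8))
l=np.array([ (lab==i)[m.shape[0]//2-30:m.shape[0]//2+30,m.shape[1]//2-30:m.shape[1]//2+30].sum() for i in range(1,n)]);i=1+np.argmax(l);m=(lab==i).astype(float)
x,f=fit([(c,m,roi)],traymodel(k),[x0,y0,a0],d=(.005,.005,.05));print(x,f)
cv2.imwrite('pics/r_%s.png'%k,(np.hstack([m,render(c,place(traymodel(k),*x),roi)])*255).astype(np.uint8))
E
python3 wf.py medium .453 -.1637 -.295; python3 st.py .453 -.1637 .124
```

```text
[248.68308094 160.77347296]
[ 0.45382085 -0.16460744 -0.30054684] 0.02757217347068549
t 15.3 p [ 0.4618 -0.1561  0.3067] A-pi -0.3013 ztool [ 0.0035 -0.0071] F [0.1 0.9 0.3] g 0.0873 vmax 0.021
grasp now [ 0.4618 -0.1559  0.3254] tool delta mm [  7.2  -8.9 201.4]
q [-0.5529  0.2376  1.6592 -0.0044  1.2381 -1.8209] tau [-2.700e-01 -3.062e+01 -1.822e+01 -3.000e-02  3.000e-02 -0.000e+00]
```

View pics/wf_medium.png

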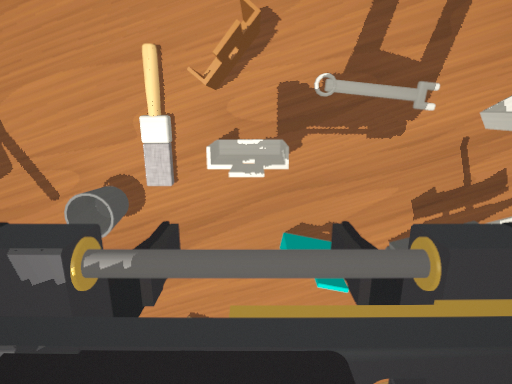

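View pics/r_medium.png

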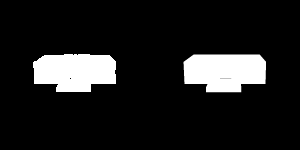

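Request:
play_rows:
  commands:
    - {"x": 6, "y": -10, "z": 20, "spin": 0}
    - {"x": 0, "y": 0, "z": 40, "spin": 0}
    - {"x": 0, "y": 0, "z": 45, "spin": 0}
    - {"x": 0, "y": 0, "z": 25, "spin": 0}
    - {"x": 0, "y": 0, "z": 10, "spin": 0}
    - {"x": 0, "y": 0, "z": 0, "spin": 0}

```text
time: 15.9
position: [0.4676, -0.1639, 0.1697]
tool_rot: [0.145, 0.989, -0.006, 0.013]
ft_force: [0.1, 0.2, 0.3]
grip_width: 0.087
```

```bash
python3 st.py .4538 -.1646 .124
```

```text
t 15.9 p [ 0.4676 -0.1639  0.1697] A-pi -0.2911 ztool [ 0.0235 -0.016 ] F [0.1 0.2 0.3] g 0.087 vmax 0.028
grasp now [ 0.4671 -0.1636  0.1884] tool delta mm [14.2 -4.2 64.1]
q [-5.6260e-01  4.2360e-01  1.8279e+00 -1.3000e-03  8.6170e-01 -1.8413e+00] tau [ -0.19 -33.63 -12.74  -0.05  -0.15  -0.  ]
```

Request:
play_rows:
  commands:
    - {"x": 8, "y": -4, "z": 10, "spin": 0.009}
    - {"x": 6, "y": 0, "z": 15, "spin": 0}
    - {"x": 1, "y": 0, "z": 12, "spin": 0}
    - {"x": 0, "y": 0, "z": 0, "spin": 0}

```text
time: 16.3
position: [0.4604, -0.1654, 0.1377]
tool_rot: [0.147, 0.989, -0.009, 0.02]
ft_force: [-0.1, 0.7, -0.4]
grip_width: 0.0867
```

```bash
python3 st.py .4538 -.1646 .124
```

```text
t 16.3 p [ 0.4604 -0.1654  0.1377] A-pi -0.2958 ztool [ 0.0369 -0.0236] F [-0.1  0.7 -0.4] g 0.0867 vmax 0.04
grasp now [ 0.4598 -0.1649  0.1564] tool delta mm [ 7.2 -1.  32.1]
q [-5.7390e-01  4.6680e-01  1.8833e+00  4.0000e-04  7.4770e-01 -1.8489e+00] tau [-1.600e-01 -3.399e+01 -1.101e+01 -4.000e-02 -2.300e-01 -1.000e-02]
```

Request:
play_rows:
  commands:
    - {"x": 6, "y": -1, "z": 16, "spin": 0.004}
    - {"x": 3, "y": 0, "z": 16, "spin": 0}
    - {"x": 1, "y": 0, "z": 2, "spin": 0}
  grip: 0.6

```text
time: 16.6
position: [0.458, -0.1665, 0.1081]
tool_rot: [0.148, 0.989, -0.012, 0.027]
ft_force: [-0.3, -0.1, 0.3]
grip_width: 0.0708
```

```bash
python3 st.py .4538 -.1646 .124
```

```text
t 16.6 p [ 0.458  -0.1665  0.1081] A-pi -0.2976 ztool [ 0.0489 -0.0309] F [-0.3 -0.1  0.3] g 0.0708 vmax 0.046
grasp now [ 0.4571 -0.1659  0.1268] tool delta mm [3.7 0.3 2.6]
q [-5.7910e-01  5.1630e-01  1.9215e+00  1.6000e-03  6.4590e-01 -1.8531e+00] tau [-1.200e-01 -3.468e+01 -9.440e+00 -4.000e-02 -2.600e-01 -1.000e-02]
```

Request:
play_rows:
  commands:
    - {"x": 4, "y": 0, "z": 2, "spin": 0}
    - {"x": 0.5, "y": 0, "z": 0.5, "spin": 0}
    - {"x": 0, "y": 0, "z": 0.5, "spin": 0}
    - {"x": 0, "y": 0, "z": 0.5, "spin": 0}
    - {"x": 0, "y": 0, "z": 0.5, "spin": 0}
  grip: 0
  newtons: 18

```text
time: 17.1
position: [0.4573, -0.1666, 0.108]
tool_rot: [0.148, 0.988, -0.013, 0.031]
ft_force: [0.3, 0.6, 0.5]
grip_width: 0.0377
```

```bash
python3 st.py .4538 -.1646 .124
```

```text
t 17.1 p [ 0.4573 -0.1666  0.108 ] A-pi -0.2964 ztool [ 0.0566 -0.0355] F [0.3 0.6 0.5] g 0.0377 vmax 0.006
grasp now [ 0.4562 -0.166   0.1267] tool delta mm [2.9 0.7 2.5]
q [-0.5804  0.514   1.9297  0.0023  0.631  -1.856 ] tau [-2.30e-01 -3.48e+01 -9.32e+00 -1.30e-01 -2.30e-01  1.00e-02]
```

Request:
play_rows:
  commands:
    - {"x": 0, "y": 0, "z": -5, "spin": 0}
    - {"x": 0, "y": 0, "z": -25, "spin": 0}
    - {"x": 0, "y": 0, "z": -45, "spin": 0}
    - {"x": 0, "y": 0, "z": -48, "spin": 0}
    - {"x": 0, "y": 0, "z": -40, "spin": 0}
    - {"x": 0, "y": 20, "z": -15, "spin": -0.05}
    - {"x": 0, "y": 30, "z": 0, "spin": -0.1}
    - {"x": -5, "y": 40, "z": 0, "spin": -0.1}

```text
time: 17.9
position: [0.4693, -0.0743, 0.2916]
tool_rot: [0.024, 0.999, -0.016, 0.026]
ft_force: [-0.5, -0.4, -3.3]
grip_width: 0.0375
```

```bash
python3 st.py .515 .083 .28
```

```text
t 17.9 p [ 0.4693 -0.0743  0.2916] A-pi -0.0462 ztool [ 0.0519 -0.0341] F [-0.5 -0.4 -3.3] g 0.0375 vmax 0.922
grasp now [ 0.4683 -0.0736  0.3102] tool delta mm [-37.7 159.6  27.2]
q [-0.3847  0.2123  1.7426 -0.0135  1.1258 -1.903 ] tau [-4.090e+00 -3.180e+01 -1.834e+01 -2.200e-01 -5.000e-02 -2.000e-02]
```

Request:
play_rows:
  commands:
    - {"x": -10, "y": 40, "z": 0, "spin": -0.03}
    - {"x": -12, "y": 40, "z": 0, "spin": 0}
    - {"x": -10, "y": 38, "z": 0, "spin": 0}
    - {"x": -6, "y": 25, "z": 5, "spin": 0}
    - {"x": 0, "y": 8, "z": 5, "spin": 0}
    - {"x": 0, "y": 0, "z": 0, "spin": 0}

```text
time: 18.5
position: [0.5091, 0.0854, 0.278]
tool_rot: [0.005, 1.0, -0.016, 0.024]
ft_force: [-0.1, 0.4, -3.4]
grip_width: 0.0378
```

```bash
python3 st.py .515 .083 .28
```

```text
t 18.5 p [0.5091 0.0854 0.278 ] A-pi -0.0088 ztool [ 0.0483 -0.0329] F [-0.1  0.4 -3.4] g 0.0378 vmax 0.012
grasp now [0.5082 0.086  0.2967] tool delta mm [-6.  -2.4 17.1]
q [-0.0315  0.296   1.6623 -0.0346  1.1341 -1.5788] tau [ 6.500e-01 -3.441e+01 -1.914e+01 -2.000e-02 -2.300e-01  7.000e-02]
```

Request:
play_rows:
  commands:
    - {"x": -3, "y": -2.5, "z": 10, "spin": 0.005}
    - {"x": 0, "y": 0, "z": 3, "spin": 0}
    - {"x": 0, "y": 0, "z": 0.3, "spin": 0}

```text
time: 18.8
position: [0.5118, 0.0793, 0.2636]
tool_rot: [0.009, 1.0, -0.017, 0.023]
ft_force: [-0.0, 0.3, -3.3]
grip_width: 0.0376
```

```bash
python3 st.py .515 .083 .265
python3 - <<'E'
from h import *
c=shot('wrist');
def W(q,h=(.6569,.0814,-.0166)):
    x,y,a=h;q=np.array(q)/1000.
    return np.array([x+np.cos(a)*q[0]-np.sin(a)*q[1],y+np.sin(a)*q[0]+np.cos(a)*q[1],.2+q[2]])
for q in [(-60,0,5),(-80,0,5),(-100,0,5)]: print(q,np.round(proj(c,W(q))[0],1))
cv2.imwrite('pics/w9.png',cv2.resize(c['img'][130:320,140:370,::-1],None,fx=3.4,fy=3.1,interpolation=cv2.INTER_CUBIC))
c=shot('scene');i=c['img'][130:270,200:340,::-1];cv2.imwrite('pics/s9.png',cv2.resize(i,None,fx=4,fy=4,interpolation=cv2.INTER_CUBIC))
E
```

```text
t 18.8 p [0.5118 0.0793 0.2636] A-pi -0.0167 ztool [ 0.0461 -0.0348] F [-0.   0.3 -3.3] g 0.0376 vmax 0.021
grasp now [0.5109 0.0799 0.2823] tool delta mm [-3.2  3.8 17.3]
q [-0.0426  0.3161  1.6766 -0.0368  1.1016 -1.58  ] tau [  0.26 -34.8  -18.16  -0.15  -0.13  -0.  ]
(-60, 0, 5) [262.5 299.8]
(-80, 0, 5) [262.7 279.4]
(-100, 0, 5) [262.9 257.9]
```

View pics/w9.png

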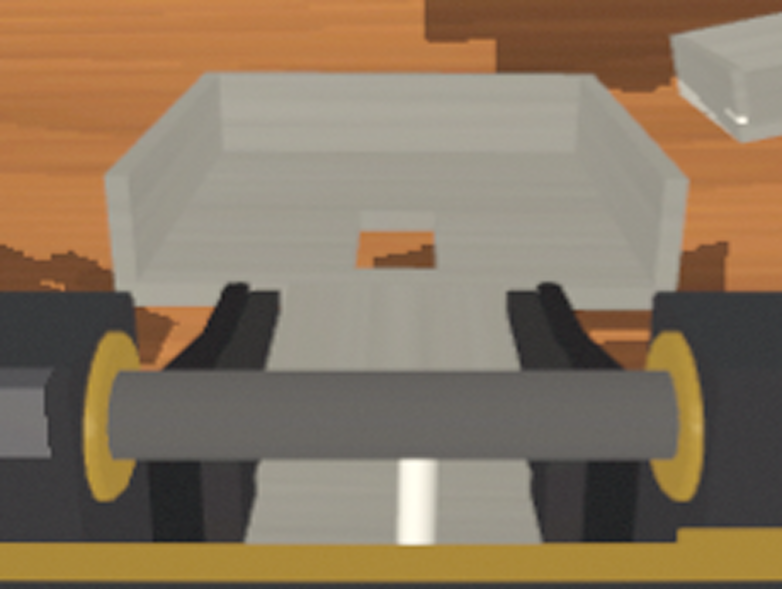

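View pics/s9.png

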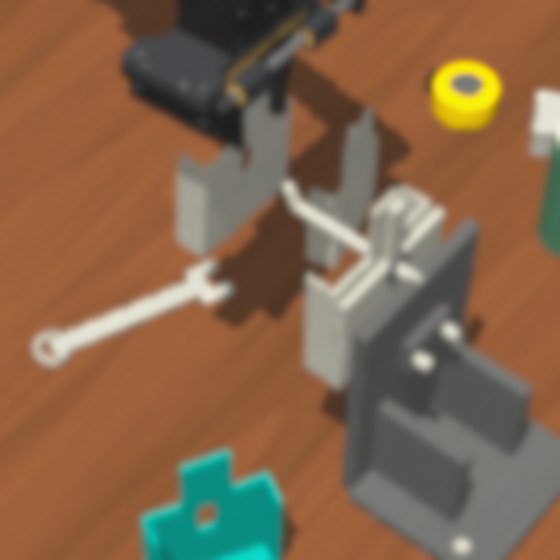

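```bash
cat > slot.py <<'E'
from h import *
import sys
# args: plane x, then crop u,v pairs (full-image px)
c=shot('wrist');xp=float(sys.argv[1]);a=list(map(float,sys.argv[2:]))
for u,v in zip(a[::2],a[1::2]):
    o,d=ray(c,(u,v));print(u,v,np.round(o+d*(xp-o[0])/d[0],4))
E
python3 slot.py .506 256.8 216.5 244.9 216.5 268.2 216.5 255.9 230
```

```text
256.8 216.5 [0.506  0.0803 0.2432]
244.9 216.5 [0.506  0.0727 0.2431]
268.2 216.5 [0.506  0.0875 0.2432]
255.9 230.0 [0.506  0.0804 0.2635]
```

Request:
play_rows:
  commands:
    - {"x": 0, "y": 3, "z": 12, "spin": 0}
    - {"x": 0, "y": 0, "z": 7, "spin": 0}
    - {"x": 0, "y": 0, "z": 0.3, "spin": 0}

```text
time: 19.25
position: [0.5137, 0.0814, 0.2439]
tool_rot: [0.009, 1.0, -0.017, 0.025]
ft_force: [-1.1, 0.1, -2.5]
grip_width: 0.0374
```

```bash
python3 st.py .515 .0827 .263
```

```text
t 19.25 p [0.5137 0.0814 0.2439] A-pi -0.0178 ztool [ 0.0489 -0.0347] F [-1.1  0.1 -2.5] g 0.0374 vmax 0.006
grasp now [0.5127 0.082  0.2626] tool delta mm [-2.3  0.7 -0.3]
q [-0.0383  0.3423  1.6988 -0.0378  1.0505 -1.5725] tau [ -0.06 -35.5  -17.56  -0.17  -0.2   -0.  ]
```

Request:
play_rows:
  commands:
    - {"x": -9, "y": 0.5, "z": 0.5, "spin": 0}
    - {"x": -9, "y": 0, "z": 0.6, "spin": 0}
    - {"x": -4, "y": 0, "z": 0.3, "spin": 0}

```text
time: 19.55
position: [0.5372, 0.0816, 0.2432]
tool_rot: [0.009, 1.0, -0.017, 0.024]
ft_force: [-0.1, -0.0, -2.2]
grip_width: 0.0375
```

```bash
python3 st.py .57 .0822 .2627
python3 - <<'E'
from h import *
c=shot('wrist');
cv2.imwrite('pics/w10.png',cv2.resize(c['img'][130:320,140:370,::-1],None,fx=3.4,fy=3.1,interpolation=cv2.INTER_CUBIC))
c=shot('scene');i=c['img'][150:250,245:345,::-1];cv2.imwrite('pics/s10.png',cv2.resize(i,None,fx=5,fy=5,interpolation=cv2.INTER_CUBIC))
E
```

```text
t 19.55 p [0.5372 0.0816 0.2432] A-pi -0.0174 ztool [ 0.0486 -0.0347] F [-0.1 -0.  -2.2] g 0.0375 vmax 0.098
grasp now [0.5363 0.0823 0.2619] tool delta mm [-33.7   0.5   0.8]
q [-0.0361  0.3754  1.6453 -0.0375  1.0712 -1.5715] tau [  0.05 -37.57 -17.4   -0.16  -0.12  -0.  ]
```

View pics/w10.png

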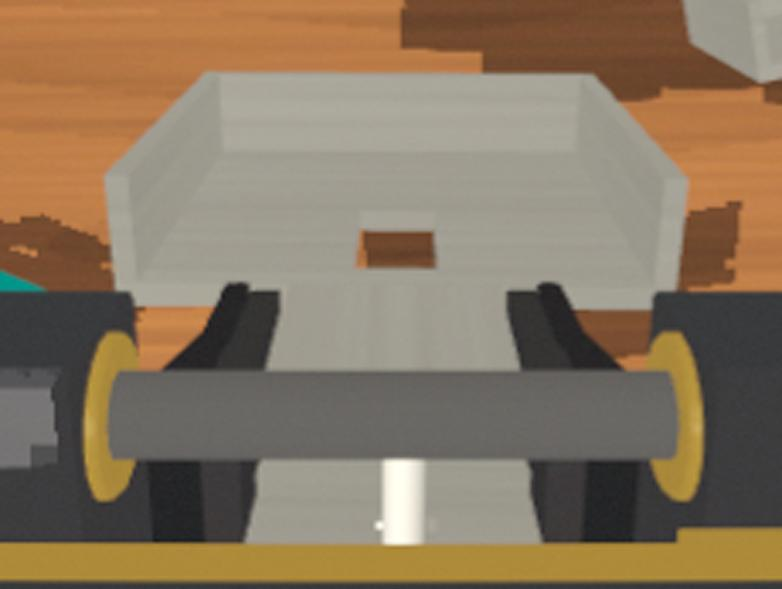

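View pics/s10.png

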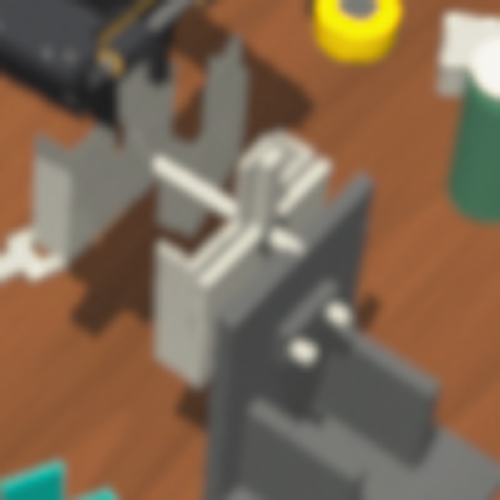

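Request:
play_rows:
  commands:
    - {"x": -8, "y": 0.5, "z": 0, "spin": 0}
    - {"x": -9, "y": 0, "z": 0.3, "spin": 0}

```text
time: 19.85
position: [0.5537, 0.082, 0.2438]
tool_rot: [0.009, 1.0, -0.017, 0.024]
ft_force: [0.2, -0.2, -3.4]
grip_width: 0.0376
```

Request:
play_rows:
  commands:
    - {"x": -9, "y": 0, "z": 0.4, "spin": 0}
    - {"x": -6, "y": 0, "z": 0.3, "spin": 0}

```text
time: 20.05
position: [0.571, 0.0817, 0.2441]
tool_rot: [0.009, 1.0, -0.017, 0.024]
ft_force: [0.7, -0.2, -2.7]
grip_width: 0.0379
```

```bash
python3 st.py .57 .0822 .2627
python3 - <<'E'
from h import *
c=shot('wrist');
cv2.imwrite('pics/w10.png',cv2.resize(c['img'][130:320,140:370,::-1],None,fx=3.4,fy=3.1,interpolation=cv2.INTER_CUBIC))
E
```

```text
t 20.05 p [0.571  0.0817 0.2441] A-pi -0.0172 ztool [ 0.0485 -0.0347] F [ 0.7 -0.2 -2.7] g 0.0379 vmax 0.153
grasp now [0.5701 0.0823 0.2628] tool delta mm [ 0.1 -0.1  0.1]
q [-0.0338  0.4205  1.5642 -0.0369  1.1075 -1.5708] tau [  0.05 -40.54 -17.97  -0.16  -0.15  -0.  ]
```

View pics/w10.png

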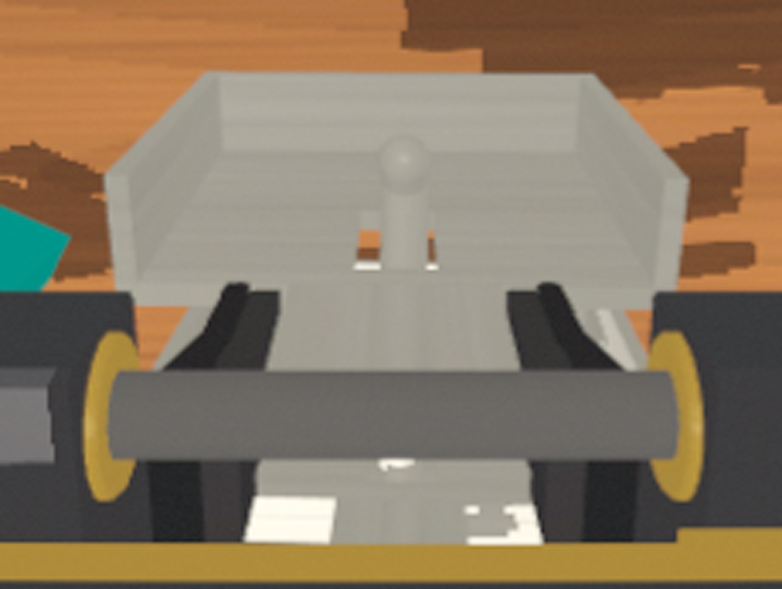

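Request:
play_rows:
  commands:
    - {"x": -4, "y": 1, "z": 5, "spin": 0}
    - {"x": -4, "y": 0, "z": 6, "spin": 0}
    - {"x": -4, "y": 0, "z": 5, "spin": 0}
    - {"x": 0, "y": 0, "z": 1, "spin": 0}

```text
time: 20.5
position: [0.5859, 0.0818, 0.2258]
tool_rot: [0.009, 1.0, -0.017, 0.025]
ft_force: [-0.1, 0.3, -2.9]
grip_width: 0.0376
```

```bash
python3 st.py .60 .0822 .246
```

```text
t 20.5 p [0.5859 0.0818 0.2258] A-pi -0.0174 ztool [ 0.0488 -0.0347] F [-0.1  0.3 -2.9] g 0.0376 vmax 0.019
grasp now [0.585  0.0824 0.2445] tool delta mm [-15.    0.   -0.8]
q [-0.0327  0.4614  1.549  -0.0375  1.0815 -1.5685] tau [ 1.000e-02 -4.185e+01 -1.811e+01 -1.600e-01 -1.700e-01 -1.000e-02]
```

Request:
play_rows:
  commands:
    - {"x": -7, "y": 0, "z": 0.1, "spin": 0}
    - {"x": -6, "y": 0, "z": 0.2, "spin": 0}

```text
time: 20.7
position: [0.5983, 0.0816, 0.2253]
tool_rot: [0.009, 1.0, -0.017, 0.023]
ft_force: [-0.2, 0.1, -1.7]
grip_width: 0.0374
```

```bash
python3 st.py .628 .0818 .2455
python3 - <<'E'
from h import *
c=shot('wrist');
cv2.imwrite('pics/w11.png',cv2.resize(c['img'][80:320,140:370,::-1],None,fx=3.4,fy=2.5,interpolation=cv2.INTER_CUBIC))
c=shot('scene');i=c['img'][150:250,245:345,::-1];cv2.imwrite('pics/s11.png',cv2.resize(i,None,fx=5,fy=5,interpolation=cv2.INTER_CUBIC))
E
```

```text
t 20.7 p [0.5983 0.0816 0.2253] A-pi -0.0173 ztool [ 0.046  -0.0345] F [-0.2  0.1 -1.7] g 0.0374 vmax 0.146
grasp now [0.5974 0.0823 0.244 ] tool delta mm [-30.6   0.   -0.1]
q [-0.0323  0.4796  1.5167 -0.0371  1.0985 -1.5689] tau [  0.07 -43.02 -17.54  -0.16  -0.11  -0.  ]
```

View pics/w11.png

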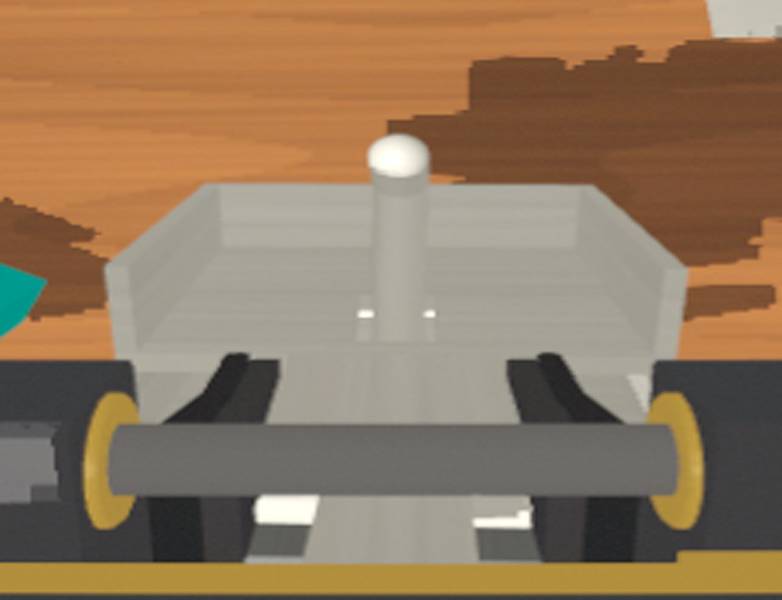

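View pics/s11.png

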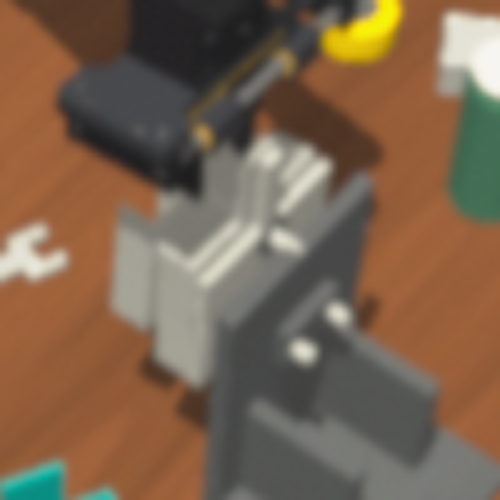

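Request:
play_rows:
  commands:
    - {"x": -5, "y": 0, "z": -0.2, "spin": 0}
    - {"x": -4, "y": 0, "z": 0, "spin": 0}

```text
time: 21.0
position: [0.6081, 0.0814, 0.2264]
tool_rot: [0.009, 1.0, -0.017, 0.024]
ft_force: [0.4, -1.1, -2.7]
grip_width: 0.0373
```

Request:
play_rows:
  commands:
    - {"x": -4, "y": 0, "z": 0.1, "spin": 0}
    - {"x": -4, "y": 0, "z": 0.1, "spin": 0}

```text
time: 21.2
position: [0.617, 0.0813, 0.227]
tool_rot: [0.009, 1.0, -0.017, 0.024]
ft_force: [0.1, 0.3, -2.0]
grip_width: 0.0375
```

Request:
play_rows:
  commands:
    - {"x": -3, "y": 0, "z": 0.1, "spin": 0}
    - {"x": -3, "y": 0, "z": 0.1, "spin": 0}

```text
time: 21.4
position: [0.6237, 0.0812, 0.2271]
tool_rot: [0.009, 1.0, -0.017, 0.024]
ft_force: [-0.1, -0.6, -2.2]
grip_width: 0.0377
```

Request:
play_rows:
  commands:
    - {"x": -2, "y": 0, "z": 0.1, "spin": 0}

```text
time: 21.5
position: [0.6261, 0.0811, 0.2271]
tool_rot: [0.009, 1.0, -0.017, 0.024]
ft_force: [0.1, -0.2, -3.1]
grip_width: 0.0378
```

Request:
play_rows:
  commands:
    - {"x": -1, "y": 0, "z": 0.1, "spin": 0}

```text
time: 21.6
position: [0.6273, 0.0811, 0.227]
tool_rot: [0.009, 1.0, -0.017, 0.024]
ft_force: [-0.7, -0.1, -3.2]
grip_width: 0.0377
```

Close to contact; z is about 2 mm above rest, so I lower gently while advancing.

Request:
play_rows:
  commands:
    - {"x": -1, "y": 0, "z": 0.7, "spin": 0}

```text
time: 21.7
position: [0.6283, 0.0811, 0.2263]
tool_rot: [0.009, 1.0, -0.017, 0.024]
ft_force: [-0.5, 0.4, -2.6]
grip_width: 0.0378
```

Request:
play_rows:
  commands:
    - {"x": -1, "y": 0, "z": 0.7, "spin": 0}

```text
time: 21.8
position: [0.6292, 0.081, 0.2256]
tool_rot: [0.009, 1.0, -0.017, 0.024]
ft_force: [0.4, 0.7, -3.0]
grip_width: 0.0375
```

Request:
play_rows:
  commands:
    - {"x": -1, "y": 0, "z": 0.6, "spin": 0}

```text
time: 21.9
position: [0.6298, 0.081, 0.2249]
tool_rot: [0.009, 1.0, -0.017, 0.023]
ft_force: [-1.9, -0.2, 0.5]
grip_width: 0.0378
```

Request:
play_rows:
  commands:
    - {"x": -1, "y": 0, "z": 0.4, "spin": 0}

```text
time: 22.0
position: [0.63, 0.081, 0.2248]
tool_rot: [0.009, 1.0, -0.017, 0.022]
ft_force: [-3.5, 0.2, 1.9]
grip_width: 0.0374
```

Request:
play_rows:
  commands:
    - {"x": -1.5, "y": 0, "z": -0.1, "spin": 0}

```text
time: 22.1
position: [0.6302, 0.081, 0.2249]
tool_rot: [0.009, 1.0, -0.017, 0.021]
ft_force: [-2.9, -0.4, -1.0]
grip_width: 0.0377
```

Request:
play_rows:
  commands:
    - {"x": -2, "y": 0, "z": -0.1, "spin": 0}
    - {"x": -2, "y": 0, "z": -0.1, "spin": 0}

```text
time: 22.3
position: [0.6306, 0.081, 0.2248]
tool_rot: [0.009, 1.0, -0.017, 0.016]
ft_force: [-7.0, 0.1, 2.2]
grip_width: 0.0377
```

Request:
play_rows:
  commands:
    - {"x": -2.5, "y": 0, "z": -0.1, "spin": 0}
    - {"x": -2.5, "y": 0, "z": -0.1, "spin": 0}

```text
time: 22.5
position: [0.6304, 0.081, 0.2247]
tool_rot: [0.009, 1.0, -0.018, 0.01]
ft_force: [-8.4, -0.8, 2.6]
grip_width: 0.0377
```

```bash
python3 st.py
```

```text
t 22.5 p [0.6304 0.081  0.2247] A-pi -0.0171 ztool [ 0.0193 -0.0354] F [-8.4 -0.8  2.6] g 0.0377 vmax 0.085
q [-0.0308  0.5341  1.414  -0.0378  1.1733 -1.5699] tau [-3.800e-01 -4.312e+01 -2.112e+01 -2.000e-02 -2.230e+00 -2.000e-02]
```

Request:
play_rows:
  commands:
    - {"x": -3, "y": 0, "z": 0, "spin": 0}
    - {"x": -3, "y": 0, "z": 0, "spin": 0}

```text
time: 22.7
position: [0.6303, 0.081, 0.2247]
tool_rot: [0.009, 1.0, -0.018, 0.003]
ft_force: [-9.4, -1.4, 3.7]
grip_width: 0.0377
```

Request:
play_rows:
  commands:
    - {"x": -2, "y": 0, "z": 0, "spin": 0}
    - {"x": -1, "y": 0, "z": 0, "spin": 0}

```text
time: 22.9
position: [0.6302, 0.081, 0.2247]
tool_rot: [0.009, 1.0, -0.018, -0.001]
ft_force: [-3.7, -0.0, 0.0]
grip_width: 0.0377
```

```bash
python3 st.py
python3 - <<'E'
from h import *
c=shot('wrist');
cv2.imwrite('pics/w12.png',cv2.resize(c['img'][80:320,140:370,::-1],None,fx=3.4,fy=2.5,interpolation=cv2.INTER_CUBIC))
c=shot('scene');i=c['img'][150:250,245:345,::-1];cv2.imwrite('pics/s12.png',cv2.resize(i,None,fx=5,fy=5,interpolation=cv2.INTER_CUBIC))
E
```

```text
t 22.9 p [0.6302 0.081  0.2247] A-pi -0.0173 ztool [-0.0026 -0.0361] F [-3.7 -0.   0. ] g 0.0377 vmax 0.031
q [-0.0302  0.5428  1.3971 -0.0388  1.2035 -1.5698] tau [-7.000e-02 -4.484e+01 -1.996e+01 -9.000e-02 -9.700e-01 -3.000e-02]
```

View pics/w12.png

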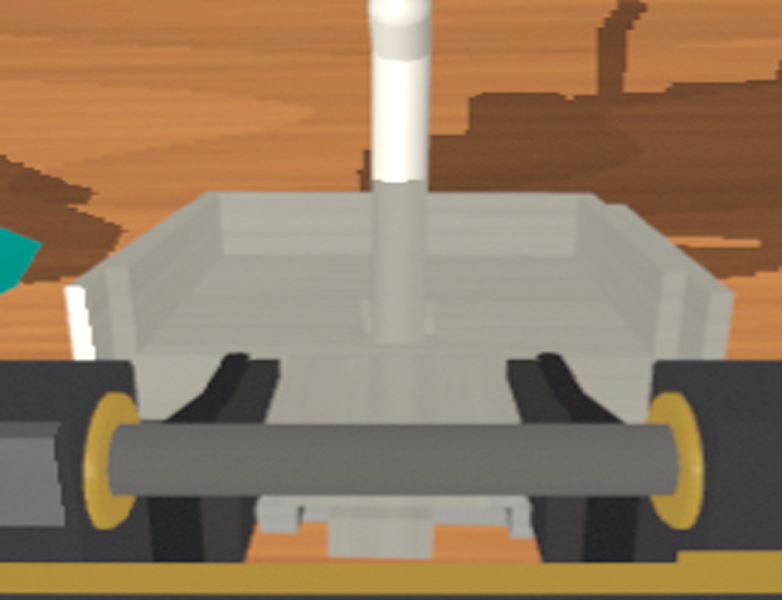

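View pics/s12.png

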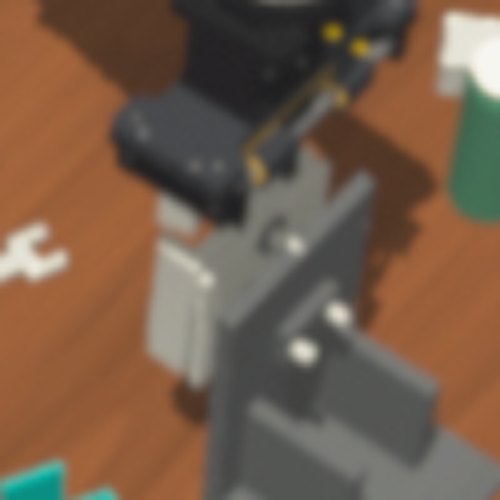

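Request:
play_rows:
  commands:
    - {"x": 0, "y": 0, "z": 0.2, "spin": 0}
    - {"x": 0, "y": 0, "z": 0.2, "spin": 0}
    - {"x": 0, "y": 0, "z": 0.2, "spin": 0}
  grip: 1

```text
time: 23.3
position: [0.6344, 0.0809, 0.2256]
tool_rot: [0.009, 1.0, -0.018, 0.004]
ft_force: [0.2, -0.8, 0.0]
grip_width: 0.0541
```

```bash
python3 st.py
python3 - <<'E'
from h import *
c=shot('wrist');
cv2.imwrite('pics/w13.png',cv2.resize(c['img'][80:320,140:370,::-1],None,fx=3.4,fy=2.5,interpolation=cv2.INTER_CUBIC))
E
```

```text
t 23.3 p [0.6344 0.0809 0.2256] A-pi -0.0171 ztool [ 0.0079 -0.0361] F [ 0.2 -0.8  0. ] g 0.0541 vmax 0.021
q [-0.0303  0.5433  1.3934 -0.0386  1.1961 -1.5699] tau [ 2.000e-02 -4.504e+01 -1.794e+01 -1.600e-01  7.000e-02 -0.000e+00]
```

View pics/w13.png

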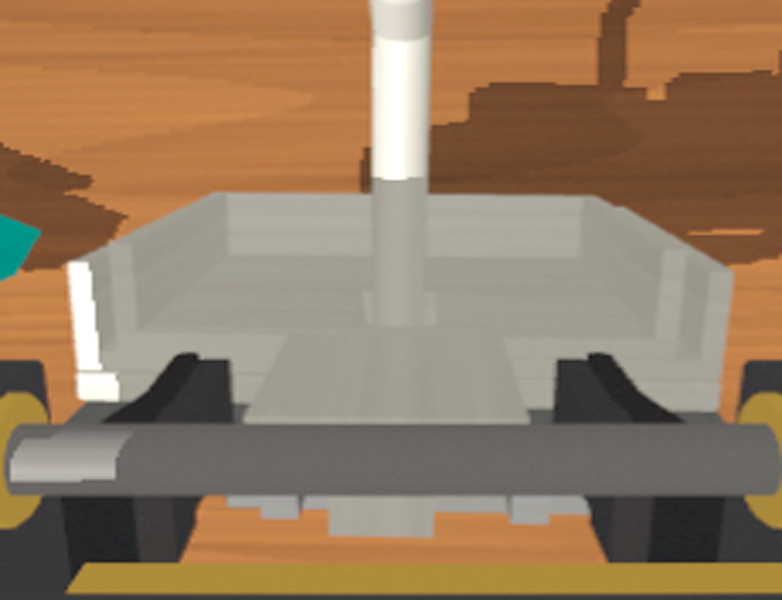

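Request:
play_rows:
  commands:
    - {"x": 0, "y": 0, "z": -10, "spin": 0}
    - {"x": 0, "y": 0, "z": -30, "spin": 0}
    - {"x": 3, "y": 0, "z": -40, "spin": 0}
    - {"x": 20, "y": 10, "z": -20, "spin": -0.06}
    - {"x": 30, "y": 30, "z": 0, "spin": -0.1}
    - {"x": 35, "y": 35, "z": 0, "spin": -0.08}
    - {"x": 35, "y": 35, "z": 0, "spin": -0.02}

```text
time: 24.05
position: [0.5049, 0.1782, 0.3294]
tool_rot: [-0.122, 0.992, -0.019, 0.011]
ft_force: [0.1, 0.6, 0.7]
grip_width: 0.0872
```

```bash
python3 st.py .508 .2296 .30
python3 - <<'E'
from h import *
c=shot('scene');i=c['img'][150:250,245:345,::-1];cv2.imwrite('pics/s14.png',cv2.resize(i,None,fx=5,fy=5,interpolation=cv2.INTER_CUBIC))
E
```

```text
t 24.05 p [0.5049 0.1782 0.3294] A-pi 0.2446 ztool [ 0.0259 -0.0351] F [0.1 0.6 0.7] g 0.0872 vmax 0.75
grasp now [0.5044 0.1788 0.348 ] tool delta mm [-15.   50.3  46.3]
q [ 0.1529  0.287   1.523  -0.0399  1.3116 -1.6524] tau [ -4.07 -32.65 -20.53  -0.37   0.24  -0.45]
```

View pics/s14.png

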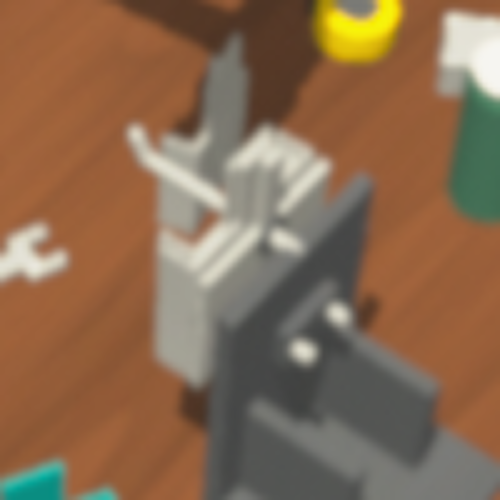

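Request:
play_rows:
  commands:
    - {"x": -5, "y": 25, "z": 10, "spin": 0}
    - {"x": -5, "y": 18, "z": 10, "spin": 0}
    - {"x": 0, "y": 0, "z": 5, "spin": 0}
    - {"x": 0, "y": 0, "z": 0, "spin": 0}

```text
time: 24.5
position: [0.494, 0.2284, 0.3066]
tool_rot: [-0.126, 0.992, -0.017, 0.01]
ft_force: [-0.1, 0.6, 0.3]
grip_width: 0.087
```

```bash
python3 wf.py small .508 .2296 .24; python3 st.py .508 .2296 .116
```

```text
[259.67230511 172.79909668]
[0.50854025 0.22860247 0.22655817] 0.024234729863168287
t 24.55 p [0.4944 0.2283 0.307 ] A-pi 0.2523 ztool [ 0.0249 -0.0302] F [0.5 0.1 0.1] g 0.0871 vmax 0.015
grasp now [0.4939 0.2289 0.3257] tool delta mm [-10.3   4.6 209.8]
q [ 0.2476  0.3225  1.5334 -0.037   1.2691 -1.5644] tau [ 2.000e-01 -3.529e+01 -1.878e+01 -1.900e-01  3.000e-02 -0.000e+00]
```

View pics/wf_small.png

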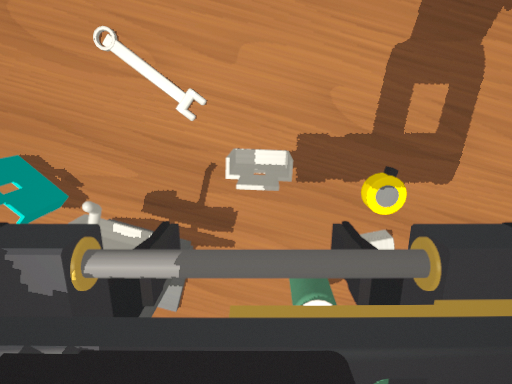

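View pics/r_small.png

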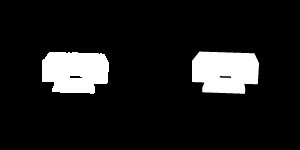

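Request:
play_rows:
  commands:
    - {"x": -2, "y": 6, "z": 20, "spin": 0.02}
    - {"x": 0, "y": 0, "z": 42, "spin": 0}
    - {"x": 0, "y": 0, "z": 45, "spin": 0}
    - {"x": 0, "y": 0, "z": 35, "spin": 0}
    - {"x": 0, "y": 0, "z": 10, "spin": 0}

```text
time: 25.05
position: [0.5091, 0.2272, 0.1581]
tool_rot: [-0.112, 0.993, -0.016, 0.02]
ft_force: [-1.0, -1.1, -0.2]
grip_width: 0.0872
```

```bash
python3 st.py .5085 .2288 .116
```

```text
t 25.05 p [0.5091 0.2272 0.1581] A-pi 0.2259 ztool [ 0.044  -0.0273] F [-1.  -1.1 -0.2] g 0.0872 vmax 0.225
grasp now [0.5083 0.2277 0.1768] tool delta mm [ 1.8  3.2 60.7]
q [ 0.24    0.5131  1.6891 -0.0471  0.9037 -1.5276] tau [  0.08 -39.64 -14.3   -0.13  -0.2   -0.  ]
```

Request:
play_rows:
  commands:
    - {"x": 3, "y": 3, "z": 20, "spin": -0.005}
    - {"x": 3, "y": 0, "z": 20, "spin": 0}
    - {"x": 1, "y": 0, "z": 12, "spin": 0}
  grip: 0.8

```text
time: 25.35
position: [0.5091, 0.2255, 0.1073]
tool_rot: [-0.113, 0.993, -0.016, 0.024]
ft_force: [0.3, 0.1, 0.4]
grip_width: 0.0725
```

```bash
python3 st.py .5085 .2288 .116
```

```text
t 25.35 p [0.5091 0.2255 0.1073] A-pi 0.2277 ztool [ 0.051  -0.0265] F [0.3 0.1 0.4] g 0.0725 vmax 0.283
grasp now [0.5081 0.226  0.126 ] tool delta mm [-0.6  3.   9.9]
q [ 0.2374  0.5887  1.7343 -0.0539  0.7759 -1.5226] tau [ 1.000e-01 -4.102e+01 -1.170e+01 -1.200e-01  4.000e-02 -1.000e-02]
```

Request:
play_rows:
  commands:
    - {"x": 0, "y": 3.5, "z": 4, "spin": 0}
    - {"x": 0, "y": 0, "z": 2, "spin": 0}

```text
time: 25.55
position: [0.5101, 0.2284, 0.1017]
tool_rot: [-0.112, 0.993, -0.016, 0.025]
ft_force: [-0.0, -0.7, 0.5]
grip_width: 0.0703
```

```bash
python3 st.py .5085 .2288 .117
```

```text
t 25.55 p [0.5101 0.2284 0.1017] A-pi 0.2261 ztool [ 0.0524 -0.0263] F [-0.  -0.7  0.5] g 0.0703 vmax 0.041
grasp now [0.5092 0.2289 0.1203] tool delta mm [0.8 0.2 3.3]
q [ 0.2422  0.5997  1.7332 -0.0551  0.7648 -1.5149] tau [-1.000e-02 -4.055e+01 -1.129e+01 -1.100e-01 -6.000e-02  2.000e-02]
```

Request:
play_rows:
  commands:
    - {"x": 0.5, "y": 0, "z": 3, "spin": 0}
    - {"x": 0, "y": 0, "z": 0.5, "spin": 0}
    - {"x": 0, "y": 0, "z": 0.5, "spin": 0}
    - {"x": 0, "y": 0, "z": 0.5, "spin": 0}
  grip: 0
  newtons: 18

```text
time: 25.95
position: [0.5125, 0.229, 0.0999]
tool_rot: [-0.112, 0.993, -0.016, 0.028]
ft_force: [-0.1, 0.2, 1.3]
grip_width: 0.0476
```

```bash
python3 st.py .5085 .2288 .117
```

```text
t 25.95 p [0.5125 0.229  0.0999] A-pi 0.2264 ztool [ 0.0587 -0.0247] F [-0.1  0.2  1.3] g 0.0476 vmax 0.007
grasp now [0.5114 0.2295 0.1186] tool delta mm [3.  0.  1.4]
q [ 0.2423  0.6031  1.7333 -0.0556  0.7548 -1.5145] tau [-3.900e-01 -4.044e+01 -1.123e+01 -3.900e-01 -1.100e-01 -1.000e-02]
```

Request:
play_rows:
  commands:
    - {"x": 0, "y": 0, "z": -5, "spin": 0}
    - {"x": 0, "y": 0, "z": -25, "spin": 0}
    - {"x": 0, "y": 0, "z": -45, "spin": 0}
    - {"x": 0, "y": 0, "z": -48, "spin": 0}
    - {"x": 0, "y": 0, "z": -42, "spin": 0}
    - {"x": 0, "y": -10, "z": -15, "spin": 0.05}
    - {"x": 0, "y": -25, "z": 0, "spin": 0.08}
    - {"x": 0, "y": -30, "z": 0, "spin": 0.08}

```text
time: 26.75
position: [0.5078, 0.1707, 0.2893]
tool_rot: [-0.007, 1.0, -0.013, 0.027]
ft_force: [0.1, 0.2, -2.8]
grip_width: 0.0478
```

```bash
python3 st.py .513 .083 .29
```

```text
t 26.75 p [0.5078 0.1707 0.2893] A-pi 0.0154 ztool [ 0.0534 -0.0248] F [ 0.1  0.2 -2.8] g 0.0478 vmax 0.583
grasp now [0.5068 0.1711 0.3079] tool delta mm [ -3.9 -87.7  20.4]
q [ 0.134   0.3123  1.6026 -0.0344  1.1772 -1.4391] tau [ 3.320e+00 -3.606e+01 -1.958e+01 -5.000e-02 -3.000e-02 -1.200e-01]
```

Request:
play_rows:
  commands:
    - {"x": 0, "y": -30, "z": 4, "spin": 0.03}
    - {"x": 0, "y": -28, "z": 8, "spin": 0}
    - {"x": 0, "y": -16, "z": 8, "spin": 0}
    - {"x": 0, "y": -2, "z": 4, "spin": 0}
    - {"x": 0, "y": 0, "z": 0.3, "spin": 0}

```text
time: 27.25
position: [0.5068, 0.0889, 0.2679]
tool_rot: [0.011, 0.999, -0.013, 0.027]
ft_force: [0.3, 0.6, -3.1]
grip_width: 0.0482
```

```bash
python3 st.py .513 .083 .2626
python3 - <<'E'
from h import *
c=shot('wrist');
cv2.imwrite('pics/w15.png',cv2.resize(c['img'][130:320,140:370,::-1],None,fx=3.4,fy=3.1,interpolation=cv2.INTER_CUBIC))
c=shot('scene');i=c['img'][130:270,200:340,::-1];cv2.imwrite('pics/s15.png',cv2.resize(i,None,fx=4,fy=4,interpolation=cv2.INTER_CUBIC))
E
```

```text
t 27.25 p [0.5068 0.0889 0.2679] A-pi -0.0205 ztool [ 0.0539 -0.0257] F [ 0.3  0.6 -3.1] g 0.0482 vmax 0.008
grasp now [0.5058 0.0894 0.2866] tool delta mm [-6.  -5.7 24.5]
q [-0.029   0.3025  1.6844 -0.0271  1.1002 -1.5671] tau [-5.100e-01 -3.404e+01 -1.821e+01 -2.000e-01 -2.100e-01 -3.000e-02]
```

View pics/w15.png

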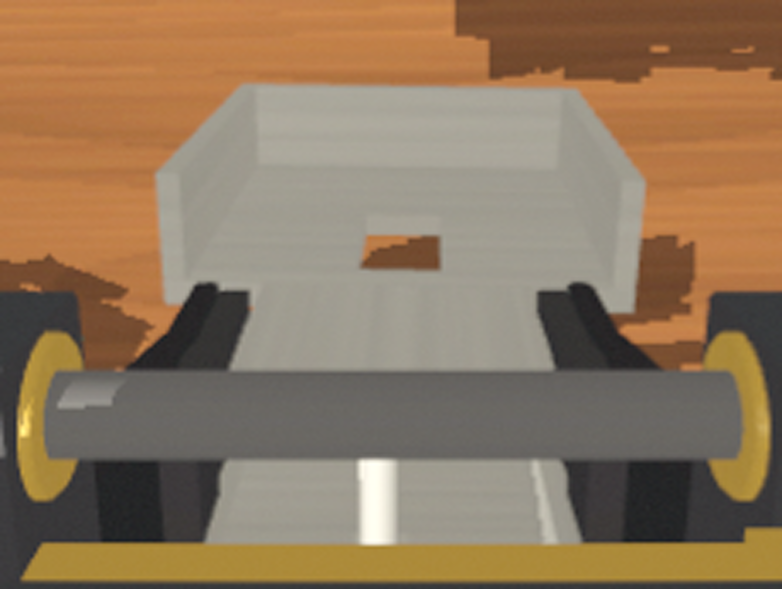

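View pics/s15.png

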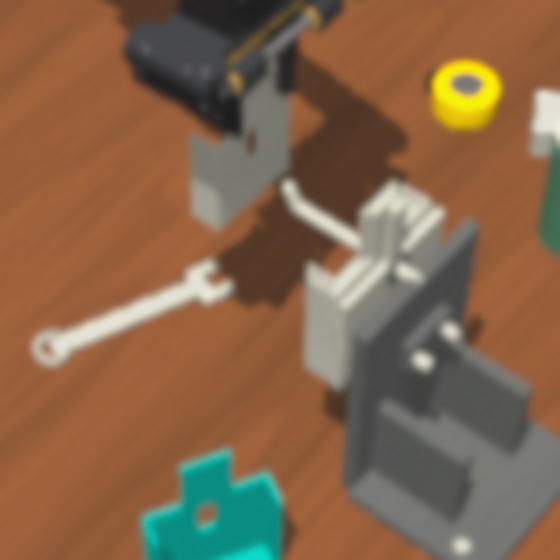

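```bash
python3 slot.py .5003 257.6 217 245.9 217 269.4 217
python3 - <<'E'
from h import *
import sys
# 5-dof fit of held tray: x,y,yaw,z,roll,pitch
from scipy.optimize import minimize
o=robot.get_obs();c=shot('wrist')
M=R.from_quat(o['tool_rot']).as_matrix();G=o['position']-M[:,2]*.0187
i=c['img'];m=grey(c,45,100)[130:216,170:345]
m=cv2.morphologyEx(m,cv2.MORPH_OPEN,np.ones((3,3)))
n,lab,st,_=cv2.connectedComponentsWithStats(m.astype(np.uint8));m=(lab==1+np.argmax(st[1:,4])).astype(float)
B=[b-[0,0,.112] for b in traymodel('small')]
roi=(170,130,345,216)
def P(p):
    Q=R.from_euler('ZYX',[p[2],p[4],p[5]]).as_matrix()
    return [b@Q.T+p[:2].tolist()+[p[3]] for b in B] if 0 else [b@Q.T+np.array([p[0],p[1],p[3]]) for b in B]
f=lambda p:np.abs(render(c,P(p),roi)-m).sum()/m.sum()
p0=np.array([G[0]-.003,G[1],-.0166,G[2]-.0066,0,0])
d=np.array([.004,.004,.03,.004,.03,.03])
r=minimize(f,p0,method='Nelder-Mead',options=dict(initial_simplex=np.vstack([p0]+[p0+np.eye(6)[k]*d for k in range(6)]),maxiter=800,xatol=1e-4,fatol=1e-5))
print('G',G,'fit x y yaw z pitch roll',np.round(r.x,4),r.fun,f(p0))
cv2.imwrite('pics/fitm.png',(np.vstack([m,render(c,P(r.x),roi)])*255).astype(np.uint8))
E
```

```text
257.6 217.0 [0.5003 0.0913 0.2511]
245.9 217.0 [0.5003 0.084  0.251 ]
269.4 217.0 [0.5003 0.0987 0.2513]
G [0.50647207 0.09038154 0.28722404] fit x y yaw z pitch roll [ 0.5039  0.0913 -0.015   0.2796 -0.0107 -0.0023] 0.01313992025479696 0.049711253442747405
```

View pics/fitm.png

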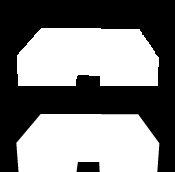

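Request:
play_rows:
  commands:
    - {"x": 0, "y": -7, "z": 13, "spin": 0}
    - {"x": 0, "y": 0, "z": 9, "spin": 0}
    - {"x": 0, "y": 0, "z": 0.3, "spin": 0}

```text
time: 27.75
position: [0.5098, 0.085, 0.2471]
tool_rot: [0.008, 0.999, -0.012, 0.03]
ft_force: [0.5, 0.1, -2.7]
grip_width: 0.0477
```

```bash
python3 st.py .513 .0823 .2636
```

```text
t 27.75 p [0.5098 0.085  0.2471] A-pi -0.0143 ztool [ 0.0596 -0.0247] F [ 0.5  0.1 -2.7] g 0.0477 vmax 0.01
grasp now [0.5087 0.0854 0.2658] tool delta mm [-4.3 -3.   2.5]
q [-0.0377  0.3287  1.7108 -0.026   1.0417 -1.581 ] tau [-2.000e-01 -3.458e+01 -1.761e+01 -1.300e-01 -3.400e-01 -1.000e-02]
```

Request:
play_rows:
  commands:
    - {"x": -3, "y": -3, "z": 2, "spin": 0.007}
    - {"x": 0, "y": 0, "z": 0.2, "spin": 0}

```text
time: 27.95
position: [0.5134, 0.0827, 0.2454]
tool_rot: [0.011, 0.999, -0.012, 0.03]
ft_force: [-0.3, 0.0, -1.7]
grip_width: 0.0481
```

```bash
python3 st.py .533 .0823 .2636
```

```text
t 27.95 p [0.5134 0.0827 0.2454] A-pi -0.0205 ztool [ 0.0602 -0.0244] F [-0.3  0.  -1.7] g 0.0481 vmax 0.015
grasp now [0.5122 0.0832 0.264 ] tool delta mm [-20.7  -0.4   1.7]
q [-0.0422  0.3351  1.7063 -0.0253  1.0392 -1.5796] tau [-2.000e-02 -3.480e+01 -1.723e+01 -1.300e-01 -1.900e-01 -0.000e+00]
```

Request:
play_rows:
  commands:
    - {"x": -9, "y": -0.8, "z": 0.8, "spin": 0}
    - {"x": -9, "y": 0, "z": 0.7, "spin": 0}
    - {"x": -3, "y": 0, "z": 0.2, "spin": 0}

```text
time: 28.25
position: [0.5368, 0.0816, 0.2459]
tool_rot: [0.01, 0.999, -0.012, 0.031]
ft_force: [-0.7, 0.7, -2.5]
grip_width: 0.0478
```

```bash
python3 st.py .568 .0822 .2636
python3 - <<'E'
from h import *
c=shot('wrist');
cv2.imwrite('pics/w16.png',cv2.resize(c['img'][130:320,140:370,::-1],None,fx=3.4,fy=3.1,interpolation=cv2.INTER_CUBIC))
c=shot('scene');i=c['img'][150:250,245:345,::-1];cv2.imwrite('pics/s16.png',cv2.resize(i,None,fx=5,fy=5,interpolation=cv2.INTER_CUBIC))
E
```

```text
t 28.25 p [0.5368 0.0816 0.2459] A-pi -0.0203 ztool [ 0.0624 -0.0243] F [-0.7  0.7 -2.5] g 0.0478 vmax 0.073
grasp now [0.5356 0.0821 0.2645] tool delta mm [-32.2   0.8   3. ]
q [-0.0426  0.3653  1.6543 -0.0248  1.0587 -1.5809] tau [  0.08 -36.9  -17.46  -0.1   -0.2   -0.  ]
```

View pics/w16.png

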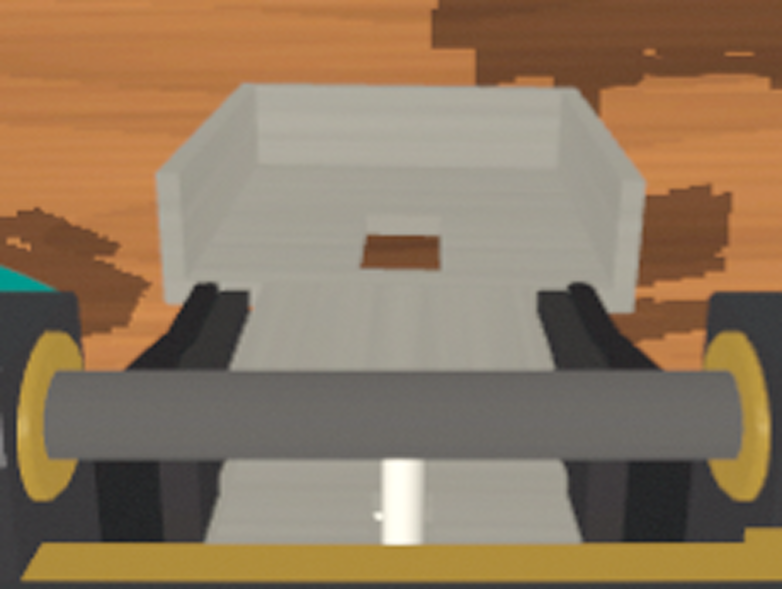

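View pics/s16.png

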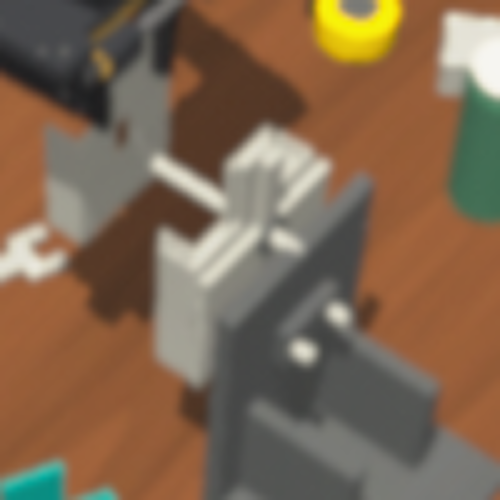

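Request:
play_rows:
  commands:
    - {"x": -8, "y": 0.3, "z": 0.7, "spin": 0}
    - {"x": -9, "y": 0, "z": 0.5, "spin": 0}

```text
time: 28.55
position: [0.5527, 0.0817, 0.2453]
tool_rot: [0.011, 0.999, -0.012, 0.03]
ft_force: [-0.4, -0.7, -2.4]
grip_width: 0.0479
```

Request:
play_rows:
  commands:
    - {"x": -8, "y": 0, "z": 0.5, "spin": 0}
    - {"x": -6, "y": 0, "z": 0.4, "spin": 0}

```text
time: 28.75
position: [0.5688, 0.0813, 0.2453]
tool_rot: [0.011, 0.999, -0.012, 0.03]
ft_force: [0.0, -0.3, -2.3]
grip_width: 0.0477
```

```bash
python3 st.py .568 .0822 .2636
python3 - <<'E'
from h import *
c=shot('wrist');
cv2.imwrite('pics/w17.png',cv2.resize(c['img'][130:320,140:370,::-1],None,fx=3.4,fy=3.1,interpolation=cv2.INTER_CUBIC))
E
```

```text
t 28.75 p [0.5688 0.0813 0.2453] A-pi -0.0204 ztool [ 0.0604 -0.0242] F [ 0.  -0.3 -2.3] g 0.0477 vmax 0.153
grasp now [0.5676 0.0817 0.264 ] tool delta mm [-0.3  0.5  0.4]
q [-0.0407  0.4103  1.5784 -0.0245  1.0916 -1.5798] tau [ 3.000e-02 -3.986e+01 -1.787e+01 -1.100e-01 -2.100e-01 -0.000e+00]
```

View pics/w17.png

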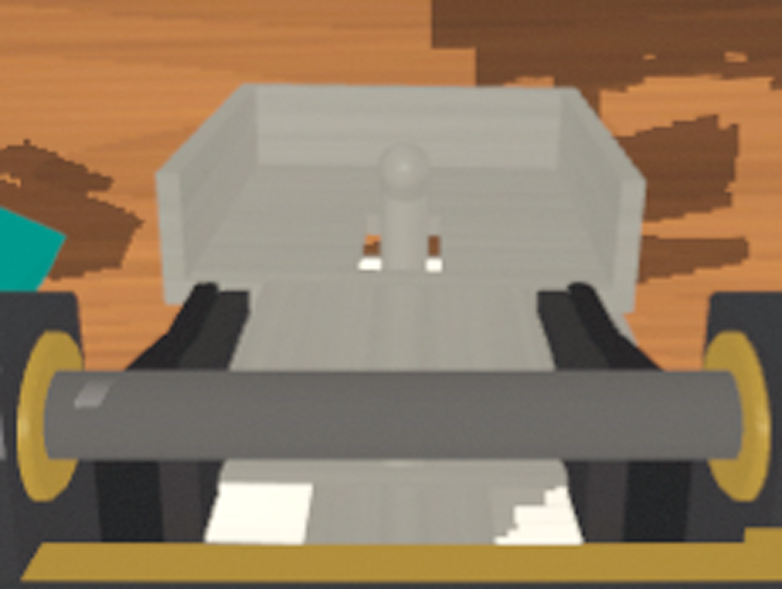

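Request:
play_rows:
  commands:
    - {"x": -4, "y": 0.5, "z": 5, "spin": 0}
    - {"x": -4, "y": 0, "z": 6, "spin": 0}
    - {"x": -4, "y": 0, "z": 5, "spin": 0}
    - {"x": 0, "y": 0, "z": 0.5, "spin": 0}

```text
time: 29.2
position: [0.584, 0.081, 0.2278]
tool_rot: [0.011, 0.999, -0.012, 0.031]
ft_force: [-0.2, 0.0, -2.6]
grip_width: 0.0478
```

```bash
python3 st.py .59 .082 .2466
python3 - <<'E'
from h import *
c=shot('wrist');
cv2.imwrite('pics/w18.png',cv2.resize(c['img'][80:320,140:370,::-1],None,fx=3.4,fy=2.5,interpolation=cv2.INTER_CUBIC))
E
```

```text
t 29.2 p [0.584  0.081  0.2278] A-pi -0.0206 ztool [ 0.0609 -0.0242] F [-0.2  0.  -2.6] g 0.0478 vmax 0.015
grasp now [0.5828 0.0814 0.2464] tool delta mm [-7.1  0.7  0.2]
q [-0.0402  0.451   1.5623 -0.0248  1.0666 -1.5783] tau [  0.   -41.07 -18.02  -0.11  -0.28  -0.  ]
```

View pics/w18.png

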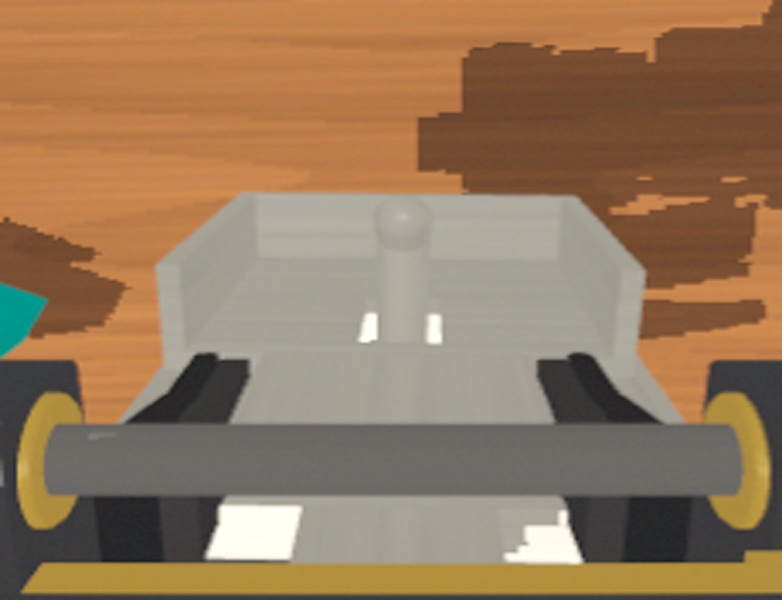

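Request:
play_rows:
  commands:
    - {"x": -6, "y": 0.5, "z": 0.3, "spin": 0}
    - {"x": -5, "y": 0, "z": 0.3, "spin": 0}

```text
time: 29.45
position: [0.5942, 0.0814, 0.2277]
tool_rot: [0.011, 0.999, -0.012, 0.03]
ft_force: [-0.4, -0.1, -1.6]
grip_width: 0.0481
```

Request:
play_rows:
  commands:
    - {"x": -5, "y": 0, "z": 0.3, "spin": 0}
    - {"x": -5, "y": 0, "z": 0.3, "spin": 0}

```text
time: 29.65
position: [0.6055, 0.0813, 0.2281]
tool_rot: [0.011, 0.999, -0.012, 0.03]
ft_force: [-0.0, 0.3, -3.2]
grip_width: 0.048
```

Request:
play_rows:
  commands:
    - {"x": -4, "y": 0, "z": 0.2, "spin": 0}
    - {"x": -4, "y": 0, "z": 0.2, "spin": 0}

```text
time: 29.85
position: [0.6147, 0.081, 0.2285]
tool_rot: [0.011, 0.999, -0.012, 0.031]
ft_force: [-0.8, -0.1, -2.7]
grip_width: 0.0475
```

Request:
play_rows:
  commands:
    - {"x": -3, "y": 0, "z": 0.2, "spin": 0}
    - {"x": -2, "y": 0, "z": 0.2, "spin": 0}

```text
time: 30.05
position: [0.6206, 0.0809, 0.2284]
tool_rot: [0.011, 0.999, -0.012, 0.031]
ft_force: [-0.3, 0.0, -1.1]
grip_width: 0.0481
```

```bash
python3 st.py .6243 .0819 .2456
```

```text
t 30.05 p [0.6206 0.0809 0.2284] A-pi -0.0204 ztool [ 0.0611 -0.0241] F [-0.3  0.  -1.1] g 0.0481 vmax 0.055
grasp now [0.6195 0.0813 0.2471] tool delta mm [-4.7  0.7  1.8]
q [-0.0379  0.4992  1.4703 -0.0244  1.1101 -1.5774] tau [-1.000e-02 -4.418e+01 -1.845e+01 -1.200e-01 -2.100e-01 -0.000e+00]
```

Request:
play_rows:
  commands:
    - {"x": -1.5, "y": 0.3, "z": 0.6, "spin": 0}

```text
time: 30.15
position: [0.6224, 0.0811, 0.2279]
tool_rot: [0.011, 0.999, -0.012, 0.031]
ft_force: [-0.1, -0.1, -1.9]
grip_width: 0.0479
```

Request:
play_rows:
  commands:
    - {"x": -1, "y": 0, "z": 0.8, "spin": 0}

```text
time: 30.25
position: [0.6235, 0.0811, 0.2271]
tool_rot: [0.011, 0.999, -0.012, 0.031]
ft_force: [0.3, 0.1, -1.8]
grip_width: 0.0478
```

Request:
play_rows:
  commands:
    - {"x": -1, "y": 0, "z": 0.8, "spin": 0}

```text
time: 30.35
position: [0.6244, 0.0811, 0.2263]
tool_rot: [0.011, 0.999, -0.012, 0.03]
ft_force: [-0.6, 1.1, -1.7]
grip_width: 0.0476
```

Request:
play_rows:
  commands:
    - {"x": -1, "y": 0, "z": 0.6, "spin": 0}

```text
time: 30.45
position: [0.6248, 0.0811, 0.2255]
tool_rot: [0.011, 0.999, -0.012, 0.03]
ft_force: [-2.3, -0.6, -0.5]
grip_width: 0.0479
```

Request:
play_rows:
  commands:
    - {"x": -1, "y": 0, "z": 0.4, "spin": 0}

```text
time: 30.55
position: [0.6249, 0.0811, 0.2249]
tool_rot: [0.011, 0.999, -0.012, 0.029]
ft_force: [-2.7, -0.4, -0.2]
grip_width: 0.0476
```

Request:
play_rows:
  commands:
    - {"x": -2, "y": 0, "z": 0.2, "spin": 0}

```text
time: 30.65
position: [0.6256, 0.0811, 0.2247]
tool_rot: [0.01, 1.0, -0.012, 0.027]
ft_force: [-4.3, -0.4, 1.1]
grip_width: 0.0479
```

Request:
play_rows:
  commands:
    - {"x": -2, "y": 0, "z": 0.1, "spin": 0}
    - {"x": -2, "y": 0, "z": 0, "spin": 0}

```text
time: 30.85
position: [0.6263, 0.0812, 0.2247]
tool_rot: [0.01, 1.0, -0.012, 0.023]
ft_force: [-6.8, -0.1, 2.4]
grip_width: 0.0482
```

Request:
play_rows:
  commands:
    - {"x": -2.5, "y": 0, "z": 0, "spin": 0}
    - {"x": -2.5, "y": 0, "z": 0, "spin": 0}

```text
time: 31.05
position: [0.6262, 0.0812, 0.2247]
tool_rot: [0.01, 1.0, -0.012, 0.017]
ft_force: [-7.4, -0.4, 3.6]
grip_width: 0.048
```

```bash
python3 st.py
python3 - <<'E'
from h import *
c=shot('wrist');
cv2.imwrite('pics/w19.png',cv2.resize(c['img'][80:320,140:370,::-1],None,fx=3.4,fy=2.5,interpolation=cv2.INTER_CUBIC))
E
```

```text
t 31.05 p [0.6262 0.0812 0.2247] A-pi -0.0196 ztool [ 0.0328 -0.0246] F [-7.4 -0.4  3.6] g 0.048 vmax 0.086
q [-0.0363  0.5221  1.4372 -0.0257  1.1487 -1.577 ] tau [-3.700e-01 -4.233e+01 -2.091e+01  3.000e-02 -2.340e+00 -1.000e-02]
```

View pics/w19.png

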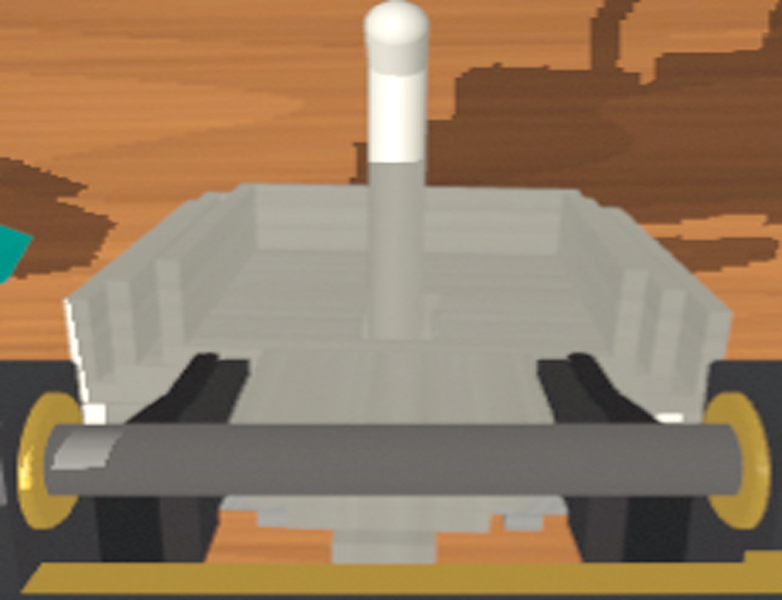

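Request:
play_rows:
  commands:
    - {"x": -3, "y": 0, "z": -0.1, "spin": 0}
    - {"x": -3, "y": 0, "z": -0.1, "spin": 0}

```text
time: 31.3
position: [0.626, 0.0812, 0.2246]
tool_rot: [0.01, 1.0, -0.012, 0.009]
ft_force: [-8.2, -0.9, 2.8]
grip_width: 0.0476
```

Request:
play_rows:
  commands:
    - {"x": -3, "y": 0, "z": 0, "spin": 0}
    - {"x": -1.5, "y": 0, "z": 0, "spin": 0}

```text
time: 31.5
position: [0.6258, 0.0812, 0.2245]
tool_rot: [0.01, 1.0, -0.013, 0.003]
ft_force: [-3.7, -0.3, 0.8]
grip_width: 0.0479
```

Request:
play_rows:
  commands:
    - {"x": -0.5, "y": 0, "z": 0.2, "spin": 0}
    - {"x": 0, "y": 0, "z": 0.2, "spin": 0}
    - {"x": 0, "y": 0, "z": 0.2, "spin": 0}
    - {"x": 0, "y": 0, "z": 0.2, "spin": 0}
  grip: 1

```text
time: 31.9
position: [0.6311, 0.0809, 0.2256]
tool_rot: [0.01, 1.0, -0.013, 0.009]
ft_force: [-0.7, 0.0, 0.1]
grip_width: 0.072
```

```bash
python3 st.py
python3 - <<'E'
from h import *
c=shot('wrist');
cv2.imwrite('pics/w20.png',cv2.resize(c['img'][80:320,140:370,::-1],None,fx=3.4,fy=2.5,interpolation=cv2.INTER_CUBIC))
E
```

```text
t 31.9 p [0.6311 0.0809 0.2256] A-pi -0.0193 ztool [ 0.0184 -0.0255] F [-0.7  0.   0.1] g 0.072 vmax 0.015
q [-0.0357  0.5336  1.4117 -0.0269  1.1771 -1.5769] tau [ 1.000e-02 -4.454e+01 -1.792e+01 -1.200e-01  2.000e-02 -0.000e+00]
```

View pics/w20.png

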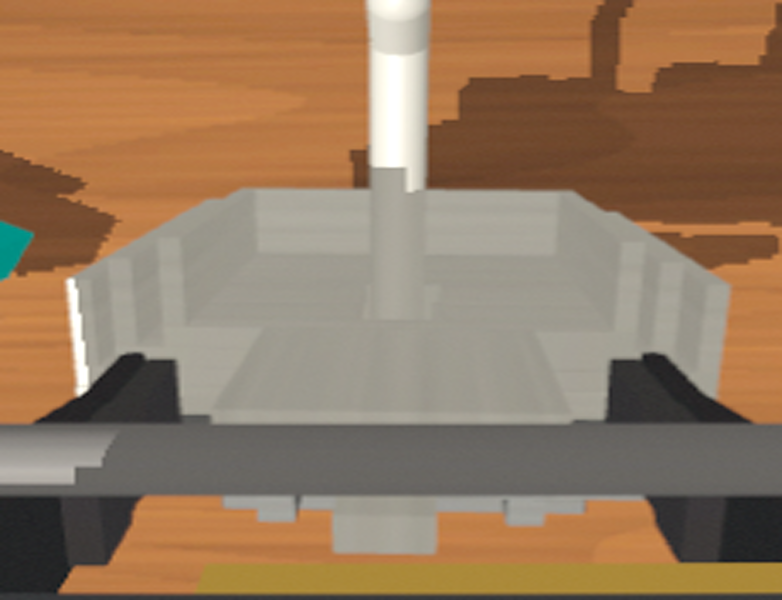

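Request:
play_rows:
  commands:
    - {"x": 0, "y": 0, "z": -10, "spin": 0}
    - {"x": 0, "y": 0, "z": -30, "spin": 0}
    - {"x": 2, "y": 0, "z": -40, "spin": 0}
    - {"x": 10, "y": 10, "z": -30, "spin": 0}
    - {"x": 25, "y": 30, "z": 0, "spin": 0}
    - {"x": 30, "y": 40, "z": 0, "spin": 0}
    - {"x": 20, "y": 40, "z": 0, "spin": 0}
    - {"x": 0, "y": 30, "z": 0, "spin": 0}

```text
time: 32.75
position: [0.5472, 0.2354, 0.3411]
tool_rot: [0.015, 1.0, -0.012, 0.015]
ft_force: [1.0, -0.0, -0.4]
grip_width: 0.0869
```

Request:
play_rows:
  commands:
    - {"x": 0, "y": 35, "z": 0, "spin": 0}
    - {"x": 0, "y": 35, "z": 0, "spin": 0}
    - {"x": 0, "y": 0, "z": 0, "spin": 0}

```text
time: 33.05
position: [0.5483, 0.3123, 0.3433]
tool_rot: [0.012, 1.0, -0.01, 0.018]
ft_force: [-0.3, -0.1, 0.7]
grip_width: 0.0873
```

```bash
python3 st.py
python3 - <<'E'
from h import *
h=(.6569,.0814,-.0166)
def W(q):
    x,y,a=h;q=np.array(q)/1000.
    return np.array([x+np.cos(a)*q[0]-np.sin(a)*q[1],y+np.sin(a)*q[0]+np.cos(a)*q[1],.2+q[2]])
s=23.1
for n,(u,v,w,hh),k in(('scene',(255,150,80,100),6),('top',(210,105,70,65),8)):
    c=shot(n,n+'_end.png');i=cv2.resize(c['img'][v:v+hh,u:u+w,::-1],None,fx=k,fy=k,interpolation=cv2.INTER_CUBIC)
    for j,(nm,col) in enumerate((('large',(0,0,255)),('medium',(0,160,0)),('small',(255,0,0)))):
        wd,ht,tw=TR[nm];x=-s-5*j
        for P in ([(x-5,-tw/2,61),(x-5,tw/2,61)],[(x-27,-wd/2,13),(x-27,wd/2,13)],[(x-27,-wd/2,13-ht),(x-27,-wd/2,13)],[(x-27,wd/2,13),(x,wd/2,13)],[(x-27,-wd/2,13),(x,-wd/2,13)]):
            p=(proj(c,np.array([W(q) for q in P]))-[u,v]+.5)*k
            cv2.line(i,tuple(p[0].astype(int)),tuple(p[1].astype(int)),col,1)
    cv2.imwrite(f'pics/{n}_ov.png',i)
E
```

```text
t 33.05 p [0.5483 0.3123 0.3433] A-pi -0.0243 ztool [ 0.0363 -0.0208] F [-0.3 -0.1  0.7] g 0.0873 vmax 0.06
q [ 0.3567  0.4212  1.2753 -0.0325  1.4185 -1.1849] tau [  0.87 -41.73 -21.2    0.12  -0.1    0.15]
```

View pics/scene_ov.png

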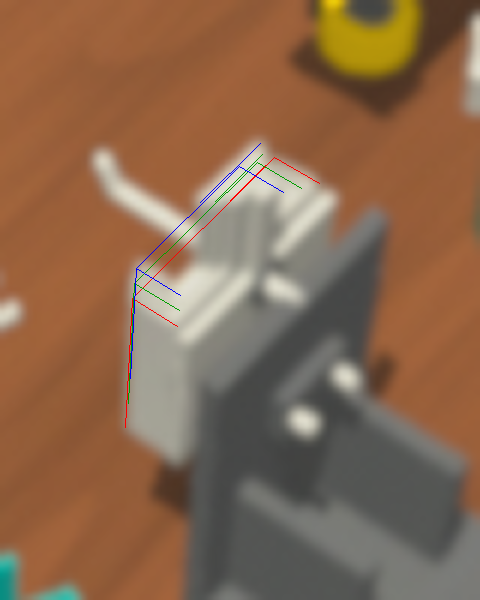

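View pics/top_ov.png

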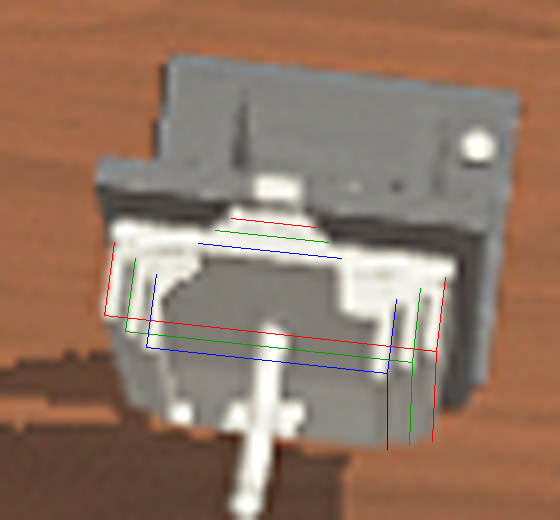

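View pics/scene_end.png

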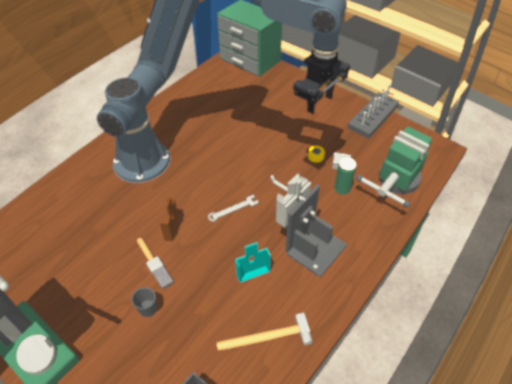

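Run:
```python
import cv2,numpy as np
a=cv2.imread('pics/top_end.png')[115:165,215:275];b=cv2.imread('pics/scene_end.png')[165:235,268:325]
a=cv2.resize(a,None,fx=8,fy=8,interpolation=cv2.INTER_NEAREST);b=cv2.resize(b,None,fx=5,fy=400/70,interpolation=cv2.INTER_NEAREST)
cv2.imwrite('pics/end.png',np.hstack([a,b[:400]]))
```

```text
(no output)
```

View pics/end.png

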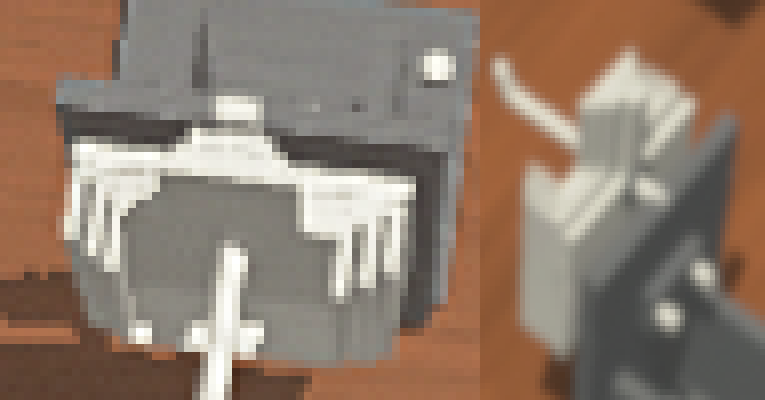

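```bash
python3 -c "
from rig import robot
print(robot.hand_in())"
```

```text
the job is handed in; nothing more can be done
None
```

I hung the large, then the medium, then the small steel tray on the hook, pressed each one home, let it go, and handed the job in at about 33 s. `hand_in()` gives no verdict, so whether it passed is unconfirmed.

- **Pressing:** the highest wrist readings while pressing were about 9.4 N for the large tray, 9.4 N for the medium and 8.2 N for the small. The small one was a little under the 10 N aimed at. No reading came near 25 N, but I only saw the force at the end of each move call.
- **Final pictures:** in the top and scene views the three tabs and walls look like one closed stack, with no gap at the back stop. The trays look centred on the bar and straight.
- **Tab spacing:** worked out from where each tray made contact, the small tab sits about 4 to 5 mm in front of the medium, and the medium about 6 mm in front of the large. These are good to only 1–2 mm against the 5 mm nominal.
- **Bystanders:** I saw no shift in the wrench, cup, brush, can or tape in the last picture. I compared by eye only.
- **What disagreed:** my predicted outlines lay 1–2 pixels (a few mm) off the trays in the last pictures; I put this down to the camera calibration. The tool also drifted up to about 0.07 rad out of vertical on the way. The trays still turned flat when pressed and hung free after release.

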